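Level the capacitor balance

TASK

The two-sided nest balance on the bench hangs to one side. The big capacitor weighs as much as three small ones: move the one small capacitor that makes both sides weigh the same into a free cup of the other nest, and push it down past its spring grip until you feel it bear on its seat with about 10 N, never hard on the balance (14 N at most). Leave the balance level and free, with all four capacitors fully seated in cups and the other things on the bench left where they are.

Things in the scene. Friction and masses are not known exactly. Their poses are not given: they have to be found in the camera images.
- balance: the balance's fixed stand: aluminium base plate 150 x 130 x 12 mm with two upright cheeks (82 mm high) in its middle. Origin: centre of the plate's underside on the bench; x away from the robot (as built), y along the beam to the left nest a. The pivot runs along x, 70 mm above the bench
- beam (a joint): tilt of the balance's beam in rad about the balance's x axis: 0 level, positive when the left (+y) nest a is up; stops at +-0.03 (a nest 3.6 mm up or down). The beam swings freely against a weak centring spring; a 50 g difference lays it on a stop, and a push of 1 to 2 N on a nest takes that nest down to its stop
- nest_a: dark grey printed nest on the left (+y) end of the beam: block 172 x 50 x 26 mm, three square cups in a row along the balance's x, 56 mm apart, centres 120 mm from the pivot. Cups: 34.4 mm wide each way, 22 mm deep, sharp-edged. The middle cup has an adjustable seat plate, set 0 to 10 mm above the cup floor (not measured). Nest b is alike. Origin: centre of the underside, 4 mm below the floors
- nest_b: the like nest on the right (-y) end. The outer cups are plain. In each nest's middle cup two sprung steel balls (near and far side, 16 mm above the floor) grip the can: set in loosely it hangs on them about 17 mm above the floor; 1 to 5 N of push or pull moves it past. It is home once it has borne on its seat with 6 to 14 N; never press on a nest with more than 14 N. Origin: centre of the underside, 4 mm below the floors
- cup_a1 (a point): floor centre of cup 1 of nest a (left, +y end of the beam; cup 1 is the one nearest the robot). With the beam level it is at (-56, 120, 66) mm in the balance's frame. The point rocks with the beam.
- cup_a2 (a point): floor centre of cup 2 of nest a (left, +y end of the beam; cup 2 is the middle one). With the beam level it is at (0, 120, 66) mm in the balance's frame. The point rocks with the beam.
- cup_a3 (a point): floor centre of cup 3 of nest a (left, +y end of the beam; cup 3 is the one farthest from the robot). With the beam level it is at (56, 120, 66) mm in the balance's frame. The point rocks with the beam.
- cup_b1 (a point): floor centre of cup 1 of nest b (right, -y end of the beam; cup 1 is the one nearest the robot). With the beam level it is at (-56, -120, 66) mm in the balance's frame. The point rocks with the beam.
- cup_b2 (a point): floor centre of cup 2 of nest b (right, -y end of the beam; cup 2 is the middle one). With the beam level it is at (0, -120, 66) mm in the balance's frame. The point rocks with the beam.
- cup_b3 (a point): floor centre of cup 3 of nest b (right, -y end of the beam; cup 3 is the one farthest from the robot). With the beam level it is at (56, -120, 66) mm in the balance's frame. The point rocks with the beam.
- big_can: big capacitor: black can 70 mm tall, diameter 50 mm above and a 32 mm foot (the lower 28 mm) that stands in a cup; 150 g (within 1 %), as much as three small cans. origin: centre of its underside
- can_1: small capacitor can: plain black upright cylinder with aluminium top, diameter 32 mm, 60 mm tall, foot edge bevelled 2.5 mm, 50 g (within 1 %). The three small cans are alike. origin: centre of its underside; its z axis is the can's axis, upwards
- can_2: small capacitor can: plain black upright cylinder with aluminium top, diameter 32 mm, 60 mm tall, foot edge bevelled 2.5 mm, 50 g (within 1 %). The three small cans are alike. origin: centre of its underside; its z axis is the can's axis, upwards
- can_3: small capacitor can: plain black upright cylinder with aluminium top, diameter 32 mm, 60 mm tall, foot edge bevelled 2.5 mm, 50 g (within 1 %). The three small cans are alike. origin: centre of its underside; its z axis is the can's axis, upwards
- board_1: bystander: green circuit board 100 x 75 mm, 14 mm high with its parts; origin: centre of its underside
- board_2: bystander: green circuit board 100 x 75 mm, 14 mm high with its parts; origin: centre of its underside
- driver: bystander: screwdriver 150 mm long, lying before the balance; its handle end is along its -x
- toroid_stub: bystander: grey cylinder, diameter 24 mm, 22 mm tall, standing behind the balance; origin: centre of its underside

How it is judged:
By the outcome, as a careful person would: the job done as asked, in the order asked, and still so for the second after the job is handed in, with the robot touching nothing.
It also fails if it takes over 43 s, if anything falls off the work surface, if the arm or the gripper's body presses on something with over 40 N, if the wrist force passes 120 N, or if a joint passes its speed limit or range.

ROBOT

A 6-joint arm with a two-finger parallel gripper is mounted at the origin on the work surface. World frame = base frame: x ahead of the robot, y to its left, z up, the work surface at z = 0. Lengths are in m, angles in rad, forces in N, time in s.
With the tool pointing down it reaches from about 0.3 to 0.875 m from the base axis. Payload 4.2 kg.
Tool frame: the origin (TCP) lies at the very end of the fingers, on their centre line; the grasp point (between the pads) lies 19 mm behind it (bot.grasp_offset is the distance from the TCP to the grasp point, in m); y points along the fingers, z is the direction in which the jaws open and shut, and the axes are right-handed (so a half turn about y gives the same grasp; the last joint's range is limited). The gripper opens to 85 mm and grips with 20 to 120 N. Pads are 22 mm wide; open, the fingers measure 114 mm over their backs; the gripper's body (76 mm by 85 mm) begins 54 mm behind the grasp point. The pads swing forward as they close: fully open they stand 13 mm farther back than shut.
Start: joints at [1.216, 0.32, 1.565, -0, 1.257, -0.02], TCP at [0.189, 0.543, 0.231] pointing down, gripper open.
Joint ranges: [-3.11, 3.11], [-0.84, 2.01], [0.21, 2.61], [-1.34, 4.49], [0.05, 2.63], [-2.56, 2.56]. Speed limits (rad/s): [2.57, 2.57, 3.14, 3.14, 3.14, 3.14].

INTERFACE

Orientations are given as a rotation vector (axis times angle).
In Python, from plant import bot gives the robot as it stands. The module is installed in compiled form; this text tells all that it offers.
- The arm moves only by the tool carry_out, never from a script. Its argument "moves" is a list of rows, each an object with "xyz": the shift along the tool's x, y, z in cm, a list of three; "rotation": the turn, a rotation vector about the tool's x, y, z in rad, a list of three; "gripper": the opening, from -1 (shut) to 1 (fully open). In form: [{"xyz": [dx, dy, dz], "rotation": [wx, wy, wz], "gripper": gripper}, ...]. A call has 1 to 20 rows; each row shifts and turns the pose as measured when the row begins, along the tool's axes as they then stand; what a row does not reach is not made up. A row lasts 1/12 s, in which the tool goes at most 41.7 mm and 7.16 degrees, less where a joint would pass 70% of its speed; a pose out of reach is approached as far as the arm can. A call with a gripper value outside its range is refused whole. The fingers move at their own pace and stop on an object; "squeeze" is the grip in N (left out, the last holds). Time passes only in rows, so rows that do not move let the fingers close. It gives the time, the measured TCP pose, the force and the opening at its end, in the units of the state.
- bot.state(): the state, without advancing time (a new reading comes with each control period).
- bot.get_image(name): name is "side" or "top" or "wrist"; returns (picture, depth): 480x640x3 uint8, blue, green, red; 480x640 float32, m along the optical axis (not along the pixel's ray), 0 where there is no reading.
- bot.camera_params(name): a dict with "camera_matrix" (3x3 intrinsics, pixels), "pose" (4x4, takes a point from camera to world coordinates). Camera axes: x right, y up, looking along -z (the intrinsics and any distortion apply to the point x, -y, -z); pixel columns grow to the right and rows downward; lengths in m; the calibration is good to about 2 mm. The wrist camera is an equidistant fisheye: a pixel r from the principal point sees the ray r / f radians off the axis. A picture is of the moment at which its call begins: read the wrist's pose just before it. camera_params takes no time and is no camera call; for the wrist camera it gives the pose at the moment of the call.
- bot.sign_off(): hands the job in, once; it reports no verdict.
The state is a dict: "t": time; "qpos": joint angles; "dq": joint speeds; "joint_efforts": joint torques, N m; "tool_pos": TCP position; "ee_rot": TCP orientation; "wrist_force": force on the tool from outside, world axes, zero at the start; "torque": the same for the moment, N m; "gripper_width": finger opening in m.
Only numpy, scipy, OpenCV 4.12 (cv2) and the standard library are available. Lean on these libraries where they do the work, as an engineer would, in place of code of your own. Each camera call takes 0.05 s, during which the arm holds its last target.

## Working session

There is one attempt and no reset: what is moved stays moved. The work goes in short steps, Python scripts to look and compute and a tool call to move; the robot and the scene stay as the last step left them, time stands still between calls to the robot, and variables do not carry over. Pictures are saved under pics/ and viewed, and the job is handed in when it is done.

Besides the shell and the picture viewer there is one more tool, called after "Call:" as a command line: name --argument value ..., lists and objects as JSON in quotes. carry_out: Moves the arm, as the interface text tells. Its arguments: {"type":"object","properties":{"moves":{"type":"array","items":{"type":"object","properties":{"xyz":{"type":"array","items":{"type":"number"}},"rotation":{"type":"array","items":{"type":"number"}},"gripper":{"type":"number"}}}},"squeeze":{"type":"number"}},"required":["moves"]}

```bash
mkdir -p pics; ls
cat > h.py <<'E'
import numpy as np,cv2
from plant import bot
from scipy.spatial.transform import Rotation as R
E
python3 - <<'E'
from h import *
s=bot.state()
for k,v in s.items(): print(k,np.round(v,4))
for n in ("side","top"):
    im,d=bot.get_image(n); cv2.imwrite(f"pics/{n}0.png",im); np.save(f"{n}0.npy",d)
    p=bot.camera_params(n); print(n,p)
E
```

```text
pics
t 0.0
qpos [ 1.216   0.3203  1.5657  0.      1.2573 -0.02  ]
dq [ 0.0014 -0.0002 -0.0001  0.0011  0.0001  0.0016]
joint_efforts [ 1.70000e-03 -4.15510e+01 -2.34162e+01 -0.00000e+00  8.30000e-03
  0.00000e+00]
tool_pos [0.1888 0.5427 0.2305]
ee_rot [-1.5564  0.263  -0.2625]
wrist_force [-0.5946  0.6488  0.0374]
torque [-0.0223 -0.0174  0.0209]
gripper_width 0.085
side {'camera_matrix': array([[513.18135648,   0.        , 314.49683152],
       [  0.        , 513.18135648, 233.13471446],
       [  0.        ,   0.        ,   1.        ]]), 'pose': array([[ 0.9969472 ,  0.06569732, -0.04219164,  0.52928485],
       [-0.07722459,  0.74997505, -0.65694276, -0.67954938],
       [-0.0115167 ,  0.65819548,  0.75275898,  0.83847292],
       [ 0.        ,  0.        ,  0.        ,  1.        ]])}
top {'camera_matrix': array([[523.29203743,   0.        , 327.05492126],
       [  0.        , 523.29203743, 236.38345438],
       [  0.        ,   0.        ,   1.        ]]), 'pose': array([[ 2.46277495e-02,  9.93533007e-01, -1.10840601e-01,
         4.16802308e-01],
       [-9.99696272e-01,  2.43744429e-02, -3.63996415e-03,
        -4.61786735e-03],
       [-9.14746628e-04,  1.10896580e-01,  9.93831531e-01,
         1.12061261e+00],
       [ 0.00000000e+00,  0.00000000e+00,  0.00000000e+00,
         1.00000000e+00]])}
```

View pics/side0.png

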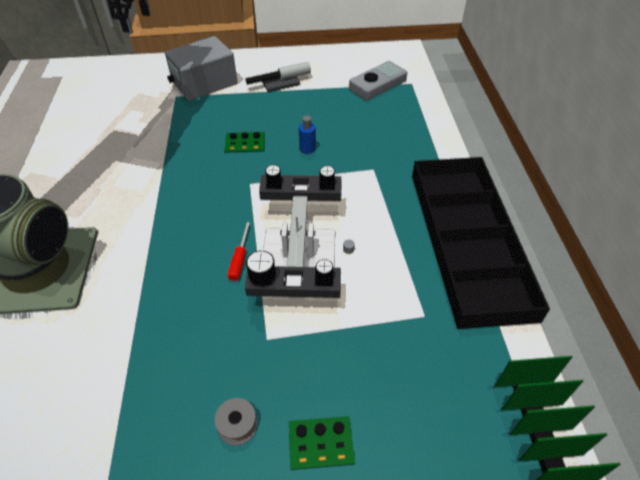

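View pics/top0.png

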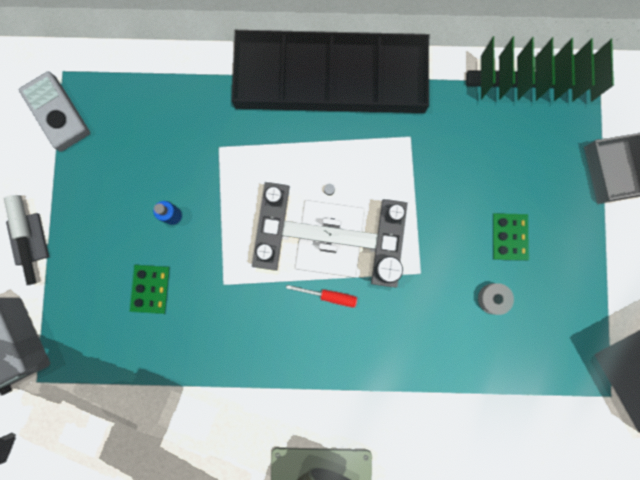

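The top picture shows nest a on the left, with small cans in a1 (264,252) and a3 (274,195) and a2 empty. Nest b on the right has the big can in b1 (390,269) and a small can in b3 (397,212), with b2 empty. That makes b = 4 and a = 2, so the can in b3 goes to a2. Next I'll measure the tops and cups.

```bash
cat >> h.py <<'E'
def ray(n,uv,z,P=None):
    P=P or bot.camera_params(n); K=P["camera_matrix"];T=P["pose"]
    d=np.array([(uv[0]-K[0,2])/K[0,0],-(uv[1]-K[1,2])/K[1,1],-1.]); d=T[:3,:3]@d;o=T[:3,3]
    return o+d*(z-o[2])/d[2]
def dep(n,uv,D):
    P=bot.camera_params(n); K=P["camera_matrix"];T=P["pose"]; w=D[int(round(uv[1])),int(round(uv[0]))]
    return T[:3,:3]@(w*np.array([(uv[0]-K[0,2])/K[0,0],-(uv[1]-K[1,2])/K[1,1],-1.]))+T[:3,3]
E
python3 - <<'E'
from h import *
for n,seeds,hs in (("top",dict(a1=(264,252),a3=(274,195),b1=(390,269),b3=(397,212),a2=(270,226),b2=(390,242)),0),("side",dict(a1=(273,171),a3=(327,172),b1=(261,261),b3=(324,267)),0)):
    im=cv2.imread(f"pics/{n}0.png");D=np.load(f"{n}0.npy");g=cv2.cvtColor(im,cv2.COLOR_BGR2GRAY)
    m=(g>110).astype(np.uint8); m=cv2.morphologyEx(m,cv2.MORPH_CLOSE,np.ones((3,3)))
    nl,L,st,ce=cv2.connectedComponentsWithStats(m)
    for k,(u,v) in seeds.items():
        l=L[v,u]; dz=dep(n,(u,v),D)
        z={'b1':.1324,'a1':.1296,'a3':.1296,'b3':.1224}.get(k,.0696)
        print(n,k,l,st[l],ce[l].round(2),"depth",dz.round(4),"ray",ray(n,ce[l],z).round(4))
im=cv2.imread("pics/top0.png")[170:300,230:430]
cv2.imwrite("pics/topz.png",cv2.resize(im,None,fx=4,fy=4,interpolation=cv2.INTER_CUBIC))
E
```

```text
top a1 1 [     0      0    640    480 259816] [315.91 249.08] depth [0.4944 0.1178 0.1312] ray [0.5025 0.0196 0.1296]
top a3 1 [     0      0    640    480 259816] [315.91 249.08] depth [0.6053 0.1032 0.1271] ray [0.5025 0.0196 0.1296]
top b1 1 [     0      0    640    480 259816] [315.91 249.08] depth [ 0.4679 -0.1209  0.1355] ray [0.5023 0.0195 0.1324]
top b3 1 [     0      0    640    480 259816] [315.91 249.08] depth [ 0.5785 -0.1345  0.124 ] ray [0.5032 0.0198 0.1224]
top a2 1 [     0      0    640    480 259816] [315.91 249.08] depth [0.5516 0.1147 0.075 ] ray [0.5077 0.0211 0.0696]
top b2 1 [     0      0    640    480 259816] [315.91 249.08] depth [ 0.5253 -0.1276  0.0737] ray [0.5077 0.0211 0.0696]
side a1 19 [266 165  14  10 116] [272.41 169.45] depth [0.4972 0.115  0.1302] ray [0.4961 0.1205 0.1296]
side a3 20 [  247   165   178   176 18562] [334.45 257.85] depth [0.6071 0.0999 0.1321] ray [ 0.5995 -0.1216  0.1296]
side b1 20 [  247   165   178   176 18562] [334.45 257.85] depth [ 0.4707 -0.12    0.1328] ray [ 0.5993 -0.1238  0.1324]
side b3 20 [  247   165   178   176 18562] [334.45 257.85] depth [ 0.5799 -0.1346  0.1223] ray [ 0.6003 -0.1159  0.1224]
```

View pics/topz.png

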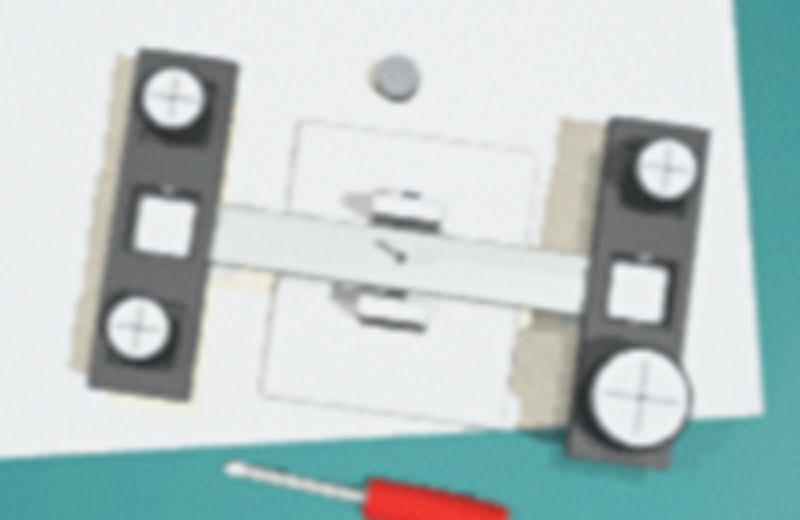

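The zoom shows the bright seat plates in both middle cups and crosses on the tops. I'll now compute exact centres from the holes in the dark nest masks.

Run:
```python
from h import *
for n,(x0,y0,x1,y1) in (("top",(230,170,430,300)),("side",(230,150,360,310))):
    im=cv2.imread(f"pics/{n}0.png")[y0:y1,x0:x1];g=cv2.cvtColor(im,cv2.COLOR_BGR2GRAY)
    g=cv2.resize(g,None,fx=4,fy=4,interpolation=cv2.INTER_CUBIC)
    m=((g<150)).astype(np.uint8)*255
    cs,h=cv2.findContours(m,cv2.RETR_CCOMP,cv2.CHAIN_APPROX_NONE)
    for c,hh in zip(cs,h[0]):
        if hh[3]<0: continue
        A=cv2.contourArea(c)
        if A<300 or A>12000: continue
        (u,v),r=cv2.minEnclosingCircle(c); e=cv2.fitEllipse(c)
        p=np.array([(e[0][0]+.5)/4-.5+x0,(e[0][1]+.5)/4-.5+y0])
        print(n,A,p.round(2),np.round(np.array(e[1])/4,2),[ray(n,p,z).round(4)[:2] for z in (.1224,.1296,.1324,.075)])
```

```text
top 2958.0 [264.03 251.43] [15.24 15.47] [array([0.4962, 0.1189]), array([0.4956, 0.118 ]), array([0.4954, 0.1176]), array([0.5   , 0.1247])]
top 3237.5 [270.76 226.18] [16.23 16.51] [array([0.5452, 0.1078]), array([0.5443, 0.107 ]), array([0.5439, 0.1067]), array([0.5513, 0.1131])]
top 2836.0 [272.83 193.85] [14.86 15.2 ] [array([0.6084, 0.1061]), array([0.607 , 0.1053]), array([0.6065, 0.105 ]), array([0.6175, 0.1113])]
top 335.0 [423.91 294.05] [6.49 7.33] [array([ 0.4227, -0.1872]), array([ 0.4226, -0.1859]), array([ 0.4226, -0.1854]), array([ 0.4229, -0.1959])]
top 2353.0 [300.55 289.61] [ 4.66 49.29] [array([0.4253, 0.0468]), array([0.4252, 0.0465]), array([0.4252, 0.0463]), array([0.4257, 0.0493])]
top 3215.5 [388.74 242.71] [16.17 16.44] [array([ 0.5188, -0.1195]), array([ 0.5181, -0.1186]), array([ 0.5178, -0.1183]), array([ 0.5237, -0.1249])]
top 2809.0 [396.37 211.58] [14.89 15.04] [array([ 0.5795, -0.1335]), array([ 0.5784, -0.1325]), array([ 0.5779, -0.1322]), array([ 0.5873, -0.1396])]
side 2412.0 [293.32 280.35] [11.92 16.94] [array([ 0.5249, -0.1588]), array([ 0.5249, -0.164 ]), array([ 0.525 , -0.1661]), array([ 0.5246, -0.1243])]
side 739.0 [244.9  232.09] [ 2.15 38.41] [array([ 0.4406, -0.0408]), array([ 0.4415, -0.0472]), array([ 0.4418, -0.0497]), array([0.4347, 0.0015])]
side 910.5 [300.66 187.24] [ 5.31 14.34] [array([0.5512, 0.0701]), array([0.5509, 0.0626]), array([0.5508, 0.0596]), array([0.5526, 0.1197])]
side 1605.5 [326.87 170.44] [ 9.67 13.25] [array([0.6083, 0.1154]), array([0.6075, 0.1074]), array([0.6072, 0.1043]), array([0.6136, 0.168 ])]
side 1574.0 [272.37 169.59] [ 9.57 13.11] [array([0.4956, 0.1282]), array([0.496 , 0.1201]), array([0.4961, 0.1169]), array([0.4934, 0.1817])]
```

```bash
cat >> h.py <<'E'
PSI=-0.114
def Rt(psi=PSI,flip=1):
    # tool y down, z along balance y, x = y×z
    y=np.array([0,0,-1.]); z=flip*np.array([-np.sin(psi),np.cos(psi),0]); x=np.cross(y,z)
    return np.stack([x,y,z],1)
def show():
    s=bot.state(); Rc=R.from_rotvec(s["ee_rot"]).as_matrix()
    print("t",round(s["t"],2),"tcp",np.round(s["tool_pos"],4),"F",np.round(s["wrist_force"],2),"w",round(s["gripper_width"],4),"q",np.round(s["qpos"],2))
    return s,Rc
def plan(target,psi=PSI,flip=1):
    s,Rc=show(); T=Rt(psi,flip)
    print("rot(tool)",R.from_matrix(Rc.T@T).as_rotvec().round(4),"shift cm: cur axes",(100*Rc.T@(target-s["tool_pos"])).round(2),"target axes",(100*T.T@(target-s["tool_pos"])).round(2))
E
python3 - <<'E'
from h import *
s,Rc=show(); print(Rc.round(3))
for f in (1,-1): plan(np.array([.5795,-.1335,.26]),flip=f)
P=bot.camera_params("wrist"); T=P["pose"]; print(P["camera_matrix"]); print("cam in tool",(Rc.T@(T[:3,3]-s["tool_pos"])).round(4)); print((Rc.T@T[:3,:3]).round(3))
E
```

```text
t 0.1 tcp [0.1888 0.5427 0.2306] F [ 0.93  0.25 -0.06] w 0.0854 q [ 1.22  0.32  1.57 -0.    1.26 -0.02]
[[ 0.944 -0.001  0.329]
 [-0.329 -0.001  0.944]
 [-0.    -1.    -0.002]]
t 0.1 tcp [0.1888 0.5427 0.2306] F [ 0.93  0.25 -0.06] w 0.0854 q [ 1.22  0.32  1.57 -0.    1.26 -0.02]
rot(tool) [ 1.600e-03 -2.208e-01 -2.000e-04] shift cm: cur axes [ 59.12  -2.87 -51.03] target axes [ 46.51  -2.94 -62.74]
t 0.1 tcp [0.1888 0.5427 0.2306] F [ 0.93  0.25 -0.06] w 0.0854 q [ 1.22  0.32  1.57 -0.    1.26 -0.02]
rot(tool) [3.0000e-04 2.9208e+00 2.3000e-03] shift cm: cur axes [ 59.12  -2.87 -51.03] target axes [-46.51  -2.94  62.74]
[[371.64829954   0.         322.0843348 ]
 [  0.         371.64829954 235.82517489]
 [  0.           0.           1.        ]]
cam in tool [-0.0828 -0.1431  0.    ]
[[ 0.    -0.947 -0.321]
 [-0.     0.321 -0.947]
 [ 1.     0.    -0.   ]]
```

Call:
carry_out --moves '[{"xyz": [0, 0, 0], "rotation": [0, -0.11, 0], "gripper": 0.3}, {"xyz": [0, 0, 0], "rotation": [0, -0.11, 0], "gripper": 0.3}, {"xyz": [2.7, -0.1, -2.6], "rotation": [0, 0, 0], "gripper": 0.3}, {"xyz": [2.7, -0.1, -2.6], "rotation": [0, 0, 0], "gripper": 0.3}, {"xyz": [2.7, -0.1, -2.6], "rotation": [0, 0, 0], "gripper": 0.3}, {"xyz": [2.7, -0.1, -2.6], "rotation": [0, 0, 0], "gripper": 0.3}, {"xyz": [2.7, -0.1, -2.6], "rotation": [0, 0, 0], "gripper": 0.3}, {"xyz": [2.7, -0.1, -2.6], "rotation": [0, 0, 0], "gripper": 0.3}, {"xyz": [2.7, -0.1, -2.6], "rotation": [0, 0, 0], "gripper": 0.3}, {"xyz": [2.7, -0.1, -2.6], "rotation": [0, 0, 0], "gripper": 0.3}, {"xyz": [2.7, -0.1, -2.6], "rotation": [0, 0, 0], "gripper": 0.3}, {"xyz": [2.7, -0.1, -2.6], "rotation": [0, 0, 0], "gripper": 0.3}, {"xyz": [2.7, -0.1, -2.6], "rotation": [0, 0, 0], "gripper": 0.3}, {"xyz": [2.7, -0.1, -2.6], "rotation": [0, 0, 0], "gripper": 0.3}, {"xyz": [2.7, -0.1, -2.6], "rotation": [0, 0, 0], "gripper": 0.3}, {"xyz": [2.7, -0.1, -2.6], "rotation": [0, 0, 0], "gripper": 0.3}]'

```text
t: 1.43
tool_pos: [0.5355, 0.1282, 0.238]
ee_rot: [-1.578, 0.078, -0.062]
wrist_force: [0.3, 0.2, -0.1]
gripper_width: 0.0555
```

Run:
```python
from h import *
plan(np.array([.55,.112,.25]))
P=bot.camera_params("wrist"); im,D=bot.get_image("wrist"); cv2.imwrite("pics/w1.png",im); np.save("w1.npy",D); np.save("w1p.npy",P["pose"])
plan(np.array([.55,.112,.25]))
```

```text
t 1.43 tcp [0.5355 0.1282 0.238 ] F [ 0.32  0.25 -0.06] w 0.0555 q [ 0.22  0.28  1.6  -0.01  1.27 -1.26]
rot(tool) [ 0.0085  0.0244 -0.0097] shift cm: cur axes [ 1.57 -1.2  -1.49] target axes [ 1.62 -1.2  -1.44]
t 1.48 tcp [0.5404 0.123  0.2379] F [ 5.15 -3.36  0.01] w 0.0553 q [ 0.21  0.29  1.6  -0.01  1.27 -1.26]
rot(tool) [ 0.0129  0.0207 -0.0042] shift cm: cur axes [ 1.05 -1.2  -1.02] target axes [ 1.08 -1.21 -0.98]
```

View pics/w1.png

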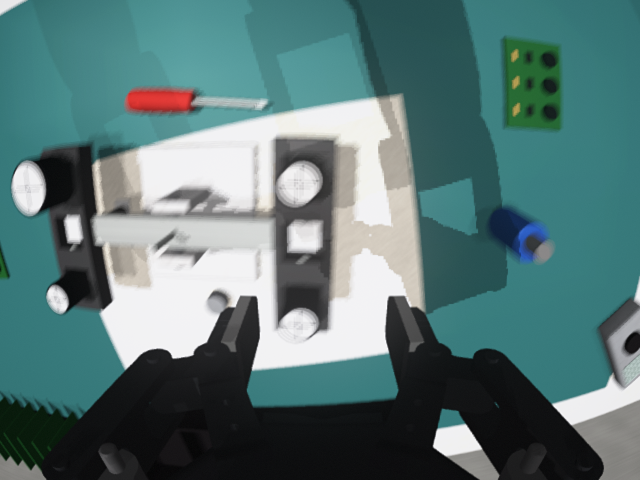

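The wrist view shows a1 (300,184), a2's plate (304,236) and a3 (300,325) between the fingers, but it is blurred because the arm was still moving. I'll settle, correct the pose and retake it.

Call:
carry_out --moves '[{"xyz": [-1.0, -1.0, -0.9], "rotation": [0.013, 0.02, -0.004], "gripper": 0.3}, {"xyz": [-0.5, 0, 0], "rotation": [0, 0, 0], "gripper": 0.3}, {"xyz": [0, 0, 0], "rotation": [0, 0, 0], "gripper": 0.3}, {"xyz": [0, 0, 0], "rotation": [0, 0, 0], "gripper": 0.3}]'

```text
t: 1.82
tool_pos: [0.5258, 0.112, 0.2455]
ee_rot: [-1.569, 0.098, -0.092]
wrist_force: [-0.0, 0.7, -0.5]
gripper_width: 0.0552
```

```bash
cat >> h.py <<'E'
def wray(uv,z,T,K):
    dx=(uv[0]-K[0,2]);dy=(uv[1]-K[1,2]);r=np.hypot(dx,dy);th=r/K[0,0]
    d=np.array([np.sin(th)*dx/r,-np.sin(th)*dy/r,-np.cos(th)]); d=T[:3,:3]@d;o=T[:3,3]
    return o+d*(z-o[2])/d[2]
def snap(name):
    P=bot.camera_params("wrist"); im,D=bot.get_image("wrist"); cv2.imwrite(f"pics/{name}.png",im)
    np.save(name+"p.npy",P["pose"]); np.save(name+".npy",D)
    return im,D,P
def holes(im,box,thr=150,zs=(.1224,.1296,.075),P=None):
    x0,y0,x1,y1=box
    g=cv2.cvtColor(im[y0:y1,x0:x1],cv2.COLOR_BGR2GRAY); g=cv2.resize(g,None,fx=4,fy=4,interpolation=cv2.INTER_CUBIC)
    cs,h=cv2.findContours((g<thr).astype(np.uint8)*255,cv2.RETR_CCOMP,cv2.CHAIN_APPROX_NONE)
    for c,hh in zip(cs,h[0]):
        A=cv2.contourArea(c)
        if hh[3]<0 or A<1500: continue
        e=cv2.fitEllipse(c); p=np.array([(e[0][0]+.5)/4-.5+x0,(e[0][1]+.5)/4-.5+y0])
        print(A,p.round(1),np.round(np.array(e[1])/4,1),[wray(p,z,P["pose"],P["camera_matrix"])[:2].round(4) for z in zs])
E
python3 - <<'E'
from h import *
plan(np.array([.55,.112,.25]))
im,D,P=snap("w2")
plan(np.array([.55,.112,.25]))
holes(im,(150,100,480,400),P=P)
E
```

```text
t 1.82 tcp [0.5258 0.112  0.2455] F [-0.03  0.71 -0.49] w 0.0552 q [ 0.19  0.25  1.62  0.    1.27 -1.26]
rot(tool) [ 0.0007 -0.0075 -0.0039] shift cm: cur axes [ 2.4  -0.46  0.29] target axes [ 2.41 -0.45  0.27]
t 1.87 tcp [0.5255 0.1123 0.2453] F [-0.25 -0.43 -0.16] w 0.0555 q [ 0.19  0.25  1.62  0.    1.27 -1.26]
rot(tool) [ 0.0008 -0.0069 -0.0046] shift cm: cur axes [ 2.43 -0.48  0.26] target axes [ 2.43 -0.47  0.24]
12436.5 [326.1 237.9] [31.  34.3] [array([0.5347, 0.1141]), array([0.5323, 0.1143]), array([0.5508, 0.1126])]
18405.0 [324.6 188.1] [37.9 38.6] [array([0.4965, 0.1175]), array([0.4951, 0.1177]), array([0.5059, 0.1167])]
6274.5 [251.8 107.8] [  6.  119.6] [array([0.4313, 0.0733]), array([0.4316, 0.0746]), array([0.429 , 0.0646])]
```

View pics/w2.png

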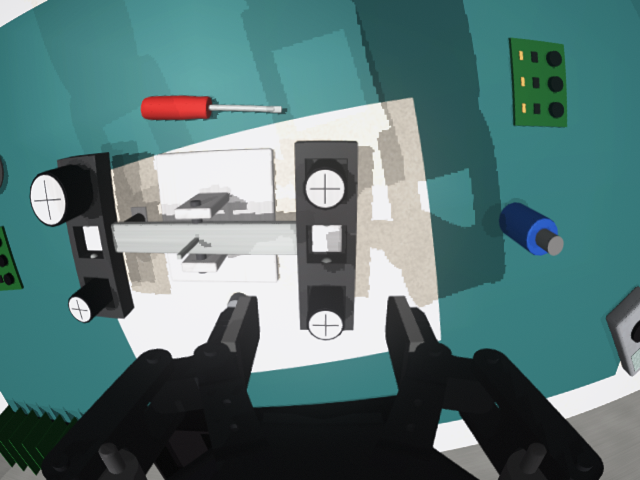

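Run:
```python
from h import *
im=cv2.imread("pics/w2.png");T=np.load("w2p.npy");K=bot.camera_params("wrist")["camera_matrix"]
c=im[135:350,270:385]; c=cv2.convertScaleAbs(c,alpha=1.8,beta=10)
cv2.imwrite("pics/w2z.png",cv2.resize(c,None,fx=5,fy=5,interpolation=cv2.INTER_CUBIC)[250:850])
for uv in ((326,325),(326.,324.5)): print(wray(uv,.1296,T,K))
D=np.load("w2.npy"); print(D[180:196:5,320:332:4],D[232:245:4,320:334:4])
o=T[:3,3]
def pt(u,v):
    # depth along axis
    dx=u-K[0,2];dy=v-K[1,2];r=np.hypot(dx,dy);th=r/K[0,0];d=np.array([np.sin(th)*dx/r,-np.sin(th)*dy/r,-np.cos(th)])
    return T[:3,:3]@(d*D[int(v),int(u)]/np.cos(th))+o
for u,v in ((326,238),(322,234),(332,242),(320,185),(330,192),(322,322),(303,215),(347,215),(303,290),(347,290)): print(u,v,pt(u,v).round(4))
```

```text
[0.60696921 0.10541159 0.1296    ]
[0.60648512 0.10546837 0.1296    ]
[[0.25970104 0.25971863 0.2608262 ]
 [0.260841   0.26111335 0.26045054]
 [0.26100564 0.26212236 0.26233792]
 [0.26317874 0.2636871  0.2622156 ]] [[0.33131868 0.3303897  0.331149   0.3296103 ]
 [0.3327381  0.3323878  0.3312646  0.3319979 ]
 [0.33345613 0.33324882 0.33255616 0.333403  ]
 [0.3350254  0.33490705 0.3347763  0.33560613]]
326 238 [0.5513 0.1125 0.0737]
322 234 [0.547  0.1094 0.0742]
332 242 [0.5553 0.1174 0.075 ]
320 185 [0.4924 0.1147 0.1302]
330 192 [0.4984 0.1211 0.1293]
322 322 [0.6035 0.1025 0.1298]
303 215 [0.5231 0.0965 0.091 ]
347 215 [0.5272 0.1327 0.0921]
303 290 [0.5917 0.0868 0.0914]
347 290 [0.5957 0.1259 0.0929]
```

View pics/w2z.png

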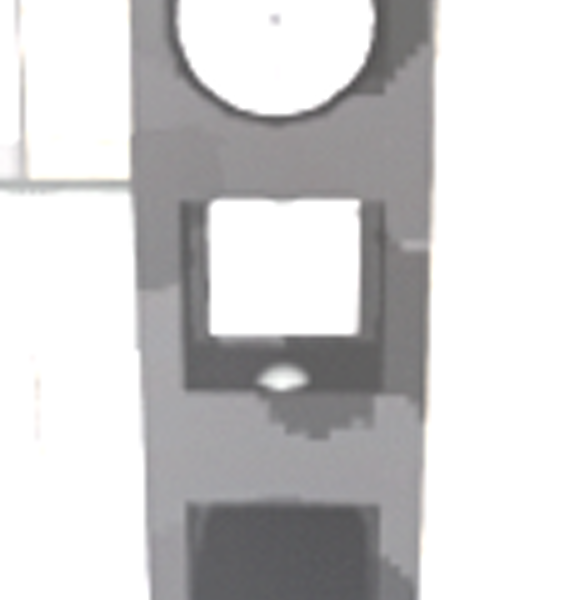

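Run:
```python
from h import *
T=np.load("w2p.npy");K=bot.camera_params("wrist")["camera_matrix"]
P=[]
for x,y in ((181,200),(384,200),(186,390),(383,390)):
    p=wray(((x+.5)/5-.5+270,(y+250+.5)/5-.5+135),.0916,T,K); P.append(p); print(p.round(4))
print(np.mean(P,0)); print(np.linalg.norm(P[0]-P[1]),np.linalg.norm(P[0]-P[2]),np.linalg.norm(P[2]-P[3]))
```

```text
[0.5315 0.0977 0.0916]
[0.5356 0.1314 0.0916]
[0.5656 0.0939 0.0916]
[0.5698 0.1278 0.0916]
[0.5505998  0.11269834 0.0916    ]
0.03395436374303783 0.034362442957625826 0.03415699877728066
```

a2's rim corners give a centre of (0.5506, 0.1127) with 34.2 mm sides, which matches the given size. Next I go above b3.

Call:
carry_out --moves '[{"xyz": [1.2, 0.3, -3.4], "rotation": [0, -0.007, -0.004], "gripper": 0.3}, {"xyz": [1.2, 0.5, -3.4], "rotation": [0, 0, 0], "gripper": 0.3}, {"xyz": [1.2, 0.5, -3.4], "rotation": [0, 0, 0], "gripper": 0.3}, {"xyz": [1.2, 0.5, -3.4], "rotation": [0, 0, 0], "gripper": 0.3}, {"xyz": [1.2, 0.5, -3.4], "rotation": [0, 0, 0], "gripper": 0.3}, {"xyz": [1.2, 0.5, -3.4], "rotation": [0, 0, 0], "gripper": 0.3}, {"xyz": [1.2, 0.5, -3.4], "rotation": [0, 0, 0], "gripper": 0.3}, {"xyz": [0, 0, 0], "rotation": [0, 0, 0], "gripper": 0.3}, {"xyz": [0, 0, 0], "rotation": [0, 0, 0], "gripper": 0.3}]'

```text
t: 2.62
tool_pos: [0.5871, -0.1314, 0.2071]
ee_rot: [-1.567, 0.073, -0.07]
wrist_force: [-0.6, 0.1, 0.1]
gripper_width: 0.0554
```

Run:
```python
from h import *
plan(np.array([.5795,-.1335,.21]))
im,D,P=snap("w3")
holes(im,(200,200,450,420),P=P,zs=(.1224,.1229,.07))
```

```text
t 2.62 tcp [ 0.5871 -0.1314  0.2071] F [-0.57  0.06  0.07] w 0.0554 q [-0.24  0.38  1.54  0.    1.23 -1.72]
rot(tool) [-0.0029  0.0224 -0.0019] shift cm: cur axes [-0.74 -0.29 -0.28] target axes [-0.73 -0.29 -0.3 ]
19458.5 [316.6 232.1] [36.7 39.8] [array([ 0.5786, -0.1338]), array([ 0.5784, -0.1338]), array([ 0.5955, -0.136 ])]
```

View pics/w3.png

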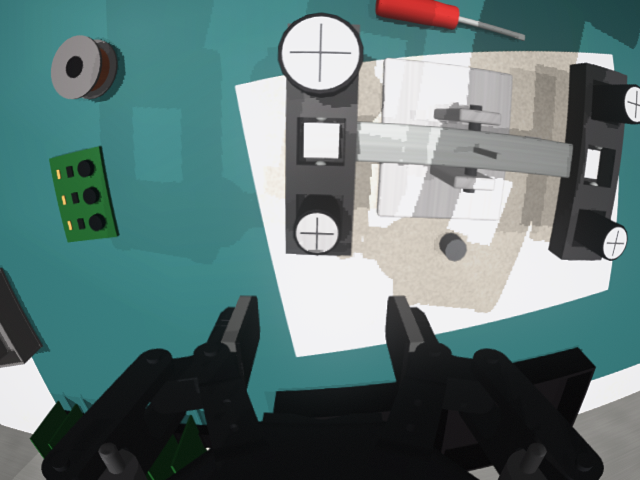

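The held-height view shows the b3 top at (317,232), i.e. (0.5786, -0.1338), in agreement with the top camera. I'll align and then descend.

Call:
carry_out --moves '[{"xyz": [-0.8, 2.0, -0.3], "rotation": [-0.003, 0.022, -0.002], "gripper": 0.3}, {"xyz": [0, 2.0, 0], "rotation": [0, 0, 0], "gripper": 0.3}, {"xyz": [0, 1.0, 0], "rotation": [0, 0, 0], "gripper": 0.3}, {"xyz": [0, 0, 0], "rotation": [0, 0, 0], "gripper": 0.3}, {"xyz": [0, 0, 0], "rotation": [0, 0, 0], "gripper": 0.3}]'

```text
t: 3.08
tool_pos: [0.5796, -0.1263, 0.1569]
ee_rot: [-1.569, 0.08, -0.084]
wrist_force: [0.1, -1.2, 0.6]
gripper_width: 0.0552
```

Run:
```python
from h import *
print(bot.grasp_offset)
plan(np.array([.5786,-.1335,.092]))
im,D,P=snap("w4")
holes(im,(200,150,450,420),P=P,zs=(.1224,.1229,.07))
```

```text
0.0187
t 3.08 tcp [ 0.5796 -0.1263  0.1569] F [ 0.13 -1.22  0.62] w 0.0552 q [-0.23  0.4   1.64  0.    1.1  -1.7 ]
rot(tool) [-0.0001  0.0093  0.0028] shift cm: cur axes [-0.05  6.49 -0.73] target axes [-0.02  6.49 -0.73]
12548.5 [310.1 265.1] [21.5 50.7] [array([ 0.5726, -0.1317]), array([ 0.5724, -0.1316]), array([ 0.595 , -0.1359])]
```

View pics/w4.png

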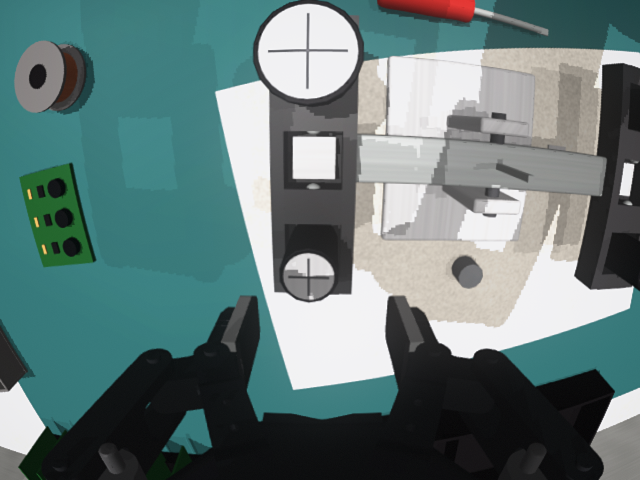

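The cross of b3 is at about (308,276), left of the finger centre line at 322, so the arm must go 7 mm in -z.

Call:
carry_out --moves '[{"xyz": [-0.05, 0.8, -0.7], "rotation": [0, 0.009, 0.003], "gripper": 0.3}, {"xyz": [0, 0, 0], "rotation": [0, 0, 0], "gripper": 0.3}, {"xyz": [0, 0, 0], "rotation": [0, 0, 0], "gripper": 0.3}, {"xyz": [0, 0, 0], "rotation": [0, 0, 0], "gripper": 0.3}]'

```text
t: 3.47
tool_pos: [0.5803, -0.1331, 0.1513]
ee_rot: [-1.57, 0.085, -0.093]
wrist_force: [-0.3, -0.2, -0.2]
gripper_width: 0.0556
```

Run:
```python
from h import *
plan(np.array([.5786,-.1335,.092]))
im,D,P=snap("w5")
plan(np.array([.5786,-.1335,.092]))
for th in (50,70,90): holes(im,(270,210,370,340),P=P,thr=th,zs=(.1224,.1229,.07))
c=im[230:340,230:420]; cv2.imwrite("pics/w5z.png",cv2.resize(c,None,fx=4,fy=4))
```

```text
t 3.47 tcp [ 0.5803 -0.1331  0.1513] F [-0.27 -0.19 -0.25] w 0.0556 q [-0.24  0.41  1.64  0.    1.09 -1.7 ]
rot(tool) [0.0006 0.0012 0.0051] shift cm: cur axes [-0.2   5.93 -0.05] target axes [-0.17  5.93 -0.06]
t 3.52 tcp [ 0.5805 -0.1331  0.1515] F [-0.27 -0.21  0.57] w 0.0558 q [-0.24  0.41  1.64  0.    1.09 -1.7 ]
rot(tool) [0.0006 0.0012 0.0055] shift cm: cur axes [-0.21  5.95 -0.05] target axes [-0.18  5.95 -0.06]
33405.5 [320.8 278.2] [49.1 54.1] [array([ 0.5787, -0.1335]), array([ 0.5785, -0.1335]), array([ 0.6036, -0.1366])]
32640.5 [320.8 278.1] [48.6 53.5] [array([ 0.5787, -0.1335]), array([ 0.5784, -0.1335]), array([ 0.6035, -0.1365])]
```

View pics/w5z.png

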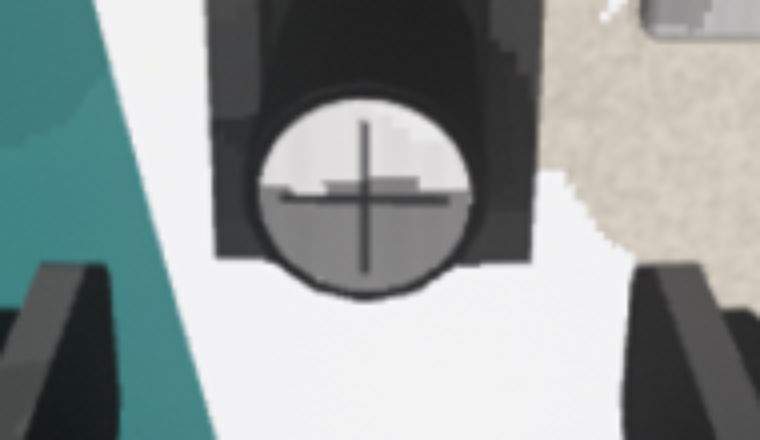

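The can sits centred between the fingers, with its cross at about (321,278). Descending to grasp.

Call:
carry_out --moves '[{"xyz": [-0.1, 1.5, -0.05], "rotation": [0, 0, 0.005], "gripper": 0.3}, {"xyz": [-0.1, 2.0, 0], "rotation": [0, 0, 0], "gripper": 0.3}, {"xyz": [0, 1.5, 0], "rotation": [0, 0, 0], "gripper": 0.3}, {"xyz": [0, 0.5, 0], "rotation": [0, 0, 0], "gripper": 0.3}, {"xyz": [0, 0, 0], "rotation": [0, 0, 0], "gripper": 0.3}, {"xyz": [0, 0, 0], "rotation": [0, 0, 0], "gripper": 0.3}]'

```text
t: 4.02
tool_pos: [0.5812, -0.1347, 0.0982]
ee_rot: [-1.571, 0.083, -0.096]
wrist_force: [-0.3, -0.3, -0.2]
gripper_width: 0.0557
```

Run:
```python
from h import *
plan(np.array([.5787,-.1335,.092]))
```

```text
t 4.02 tcp [ 0.5812 -0.1347  0.0982] F [-0.34 -0.31 -0.21] w 0.0557 q [-0.25  0.46  1.71 -0.    0.97 -1.7 ]
rot(tool) [ 0.0014 -0.      0.0082] shift cm: cur axes [-0.26  0.62  0.09] target axes [-0.26  0.62  0.09]
```

Call:
carry_out --moves '[{"xyz": [-0.3, 0.6, 0.1], "rotation": [0.001, 0, 0.01], "gripper": 0.3}, {"xyz": [0, 0, 0], "rotation": [0, 0, 0], "gripper": 0.3}, {"xyz": [0, 0, 0], "rotation": [0, 0, 0], "gripper": 0.3}]'

```text
t: 4.27
tool_pos: [0.5796, -0.1337, 0.094]
ee_rot: [-1.57, 0.089, -0.091]
wrist_force: [-0.2, -0.0, 0.9]
gripper_width: 0.0555
```

Run:
```python
from h import *
plan(np.array([.5787,-.1335,.092]))
```

```text
t 4.27 tcp [ 0.5796 -0.1337  0.094 ] F [-0.18 -0.02  0.85] w 0.0555 q [-0.25  0.46  1.71 -0.    0.97 -1.7 ]
rot(tool) [ 0.0009 -0.0003  0.0013] shift cm: cur axes [-0.09  0.2   0.01] target axes [-0.09  0.2   0.01]
```

Call:
carry_out --moves '[{"xyz": [-0.1, 0, 0], "rotation": [0, 0, 0], "gripper": -0.1}, {"xyz": [0, 0, 0], "rotation": [0, 0, 0], "gripper": -0.4}, {"xyz": [0, 0, 0], "rotation": [0, 0, 0], "gripper": -0.4}, {"xyz": [0, 0, 0], "rotation": [0, 0, 0], "gripper": -0.4}, {"xyz": [0, 0, 0], "rotation": [0, 0, 0], "gripper": -0.4}, {"xyz": [0, 0, 0], "rotation": [0, 0, 0], "gripper": -0.4}]' --squeeze 60

```text
t: 4.77
tool_pos: [0.5792, -0.1337, 0.0957]
ee_rot: [-1.57, 0.086, -0.093]
wrist_force: [0.4, 0.7, -0.1]
gripper_width: 0.0304
```

Run:
```python
from h import *
plan(np.array([.5787,-.1335,.25]))
im,D,P=snap("w6"); c=im[190:420,200:440]; cv2.imwrite("pics/w6z.png",cv2.resize(c,None,fx=3,fy=2.5))
```

```text
t 4.77 tcp [ 0.5792 -0.1337  0.0957] F [ 0.45  0.68 -0.13] w 0.0304 q [-0.25  0.46  1.71 -0.    0.97 -1.7 ]
rot(tool) [ 0.0012 -0.      0.0041] shift cm: cur axes [ 1.000e-02 -1.543e+01 -1.000e-02] target axes [-5.000e-02 -1.543e+01  1.000e-02]
```

View pics/w6z.png

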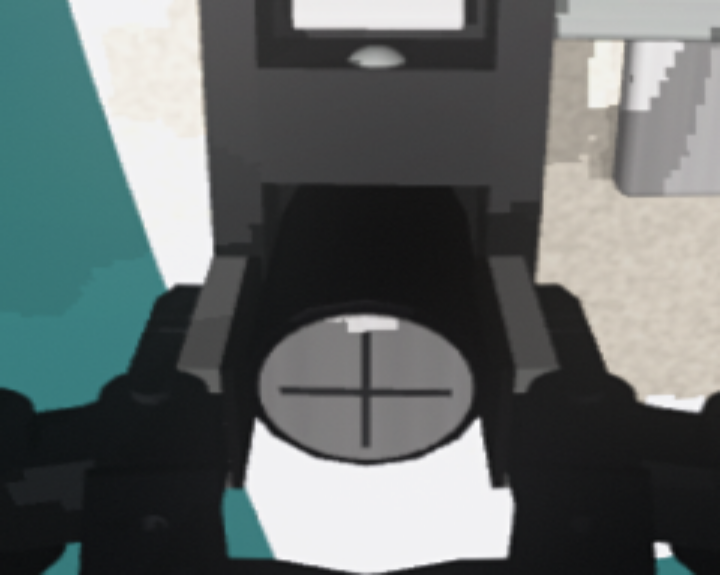

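The can stands centred between the pads, so I lift it straight up.

Call:
carry_out --moves '[{"xyz": [0, -0.5, 0], "rotation": [0, 0, 0], "gripper": -0.4}, {"xyz": [0, -1.0, 0], "rotation": [0, 0, 0], "gripper": -0.4}, {"xyz": [0, -1.5, 0], "rotation": [0, 0, 0], "gripper": -0.4}, {"xyz": [0, -2.0, 0], "rotation": [0, 0, 0], "gripper": -0.4}, {"xyz": [0, -2.0, 0], "rotation": [0, 0, 0], "gripper": -0.4}, {"xyz": [0, -1.0, 0], "rotation": [0, 0, 0], "gripper": -0.4}, {"xyz": [0, 0, 0], "rotation": [0, 0, 0], "gripper": -0.4}, {"xyz": [0, 0, 0], "rotation": [0, 0, 0], "gripper": -0.4}, {"xyz": [0, 0, 0], "rotation": [0, 0, 0], "gripper": -0.4}]'

```text
t: 5.57
tool_pos: [0.5793, -0.1337, 0.1835]
ee_rot: [-1.571, 0.084, -0.095]
wrist_force: [0.2, -0.1, -1.3]
gripper_width: 0.0302
```

Run:
```python
from h import *
plan(np.array([.5506,.1127,.18]))
im,D,P=snap("w7"); c=im[150:420,200:440]; cv2.imwrite("pics/w7.png",im)
im,D=bot.get_image("side"); cv2.imwrite("pics/side1.png",cv2.resize(im[140:330,200:420],None,fx=3,fy=3))
plan(np.array([.5506,.1127,.18]))
```

```text
t 5.57 tcp [ 0.5793 -0.1337  0.1835] F [ 0.21 -0.07 -1.29] w 0.0302 q [-0.25  0.38  1.6  -0.    1.16 -1.7 ]
rot(tool) [ 0.0015 -0.0001  0.0067] shift cm: cur axes [-5.66  0.28 24.15] target axes [-5.65  0.35 24.15]
t 5.67 tcp [ 0.5789 -0.1336  0.1827] F [ 0.22 -0.05 -0.51] w 0.0303 q [-0.25  0.38  1.6  -0.    1.16 -1.7 ]
rot(tool) [ 0.0013 -0.0001  0.005 ] shift cm: cur axes [-5.62  0.21 24.15] target axes [-5.61  0.27 24.15]
```

View pics/w7.png

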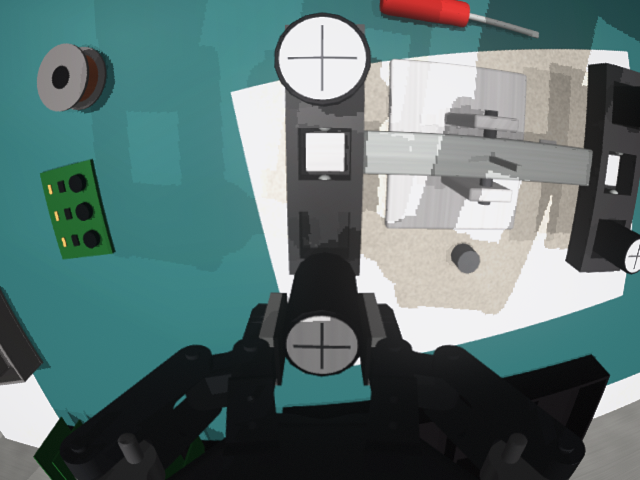

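View pics/side1.png

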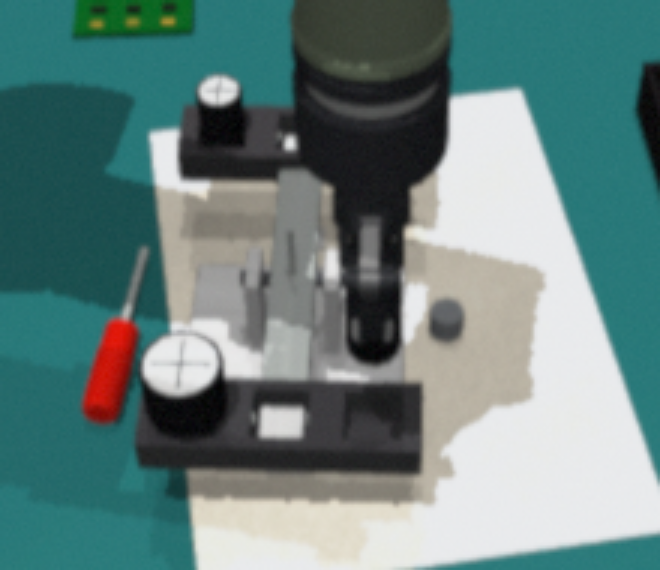

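Run:
```python
from h import *
im=cv2.imread("pics/w7.png");P=dict(pose=np.load("w7p.npy"),camera_matrix=bot.camera_params("wrist")["camera_matrix"])
D=np.load("w7.npy"); print(D[340:352:4,316:330:4])
for th in (50,60,80): holes(im,(275,300,375,390),thr=th,P=P,zs=(.207,.2100,.213))
print(wray((321.5,346),.21,P["pose"],P["camera_matrix"]))
T=P["pose"];K=P["camera_matrix"];r=346-K[1,2]; print(T[2,3], r/K[0,0])
for v in (338,352): 
  dx,dy=315-K[0,2],v-K[1,2];r=np.hypot(dx,dy);th=r/K[0,0];d=np.array([np.sin(th)*dx/r,-np.sin(th)*dy/r,-np.cos(th)])
  print((T[:3,:3]@(d*D[v,315]/np.cos(th))+T[:3,3]).round(4))
```

```text
[[0.13485378 0.13548161 0.13451079 0.13487807]
 [0.13505554 0.135014   0.13578504 0.13584246]
 [0.13490102 0.13571611 0.13535549 0.13611744]]
53867.0 [321.5 344.2] [59.2 72.5] [array([ 0.5815, -0.1341]), array([ 0.5793, -0.1338]), array([ 0.5772, -0.1336])]
53301.5 [321.5 344.2] [58.9 72.1] [array([ 0.5815, -0.1341]), array([ 0.5793, -0.1338]), array([ 0.5772, -0.1336])]
52257.5 [321.5 344.2] [58.3 71.4] [array([ 0.5815, -0.1341]), array([ 0.5793, -0.1338]), array([ 0.5772, -0.1336])]
[ 0.58016716 -0.13390963  0.21      ]
0.32604079194911917 0.2964491570277906
[ 0.5749 -0.1357  0.2118]
[ 0.5817 -0.1366  0.2114]
```

The held can sits on the TCP to within about 0.5 mm and its bottom is about 33 mm below the TCP. Traversing to above a2.

Call:
carry_out --moves '[{"xyz": [-0.7, 0, 3.0], "rotation": [0.001, 0, 0.005], "gripper": -0.4}, {"xyz": [-0.7, 0, 3.0], "rotation": [0, 0, 0], "gripper": -0.4}, {"xyz": [-0.7, 0, 3.0], "rotation": [0, 0, 0], "gripper": -0.4}, {"xyz": [-0.7, 0, 3.0], "rotation": [0, 0, 0], "gripper": -0.4}, {"xyz": [-0.7, 0, 3.0], "rotation": [0, 0, 0], "gripper": -0.4}, {"xyz": [-0.7, 0, 3.0], "rotation": [0, 0, 0], "gripper": -0.4}, {"xyz": [-0.7, 0, 3.0], "rotation": [0, 0, 0], "gripper": -0.4}, {"xyz": [-0.7, 0, 2.6], "rotation": [0, 0, 0], "gripper": -0.4}, {"xyz": [0, 0, 0], "rotation": [0, 0, 0], "gripper": -0.4}, {"xyz": [0, 0, 0], "rotation": [0, 0, 0], "gripper": -0.4}, {"xyz": [0, 0, 0], "rotation": [0, 0, 0], "gripper": -0.4}]'

```text
t: 6.58
tool_pos: [0.5444, 0.116, 0.1713]
ee_rot: [-1.572, 0.108, -0.077]
wrist_force: [0.1, -0.5, -0.7]
gripper_width: 0.0306
```

Run:
```python
from h import *
plan(np.array([.5508,.1130,.145]))
```

```text
t 6.58 tcp [0.5444 0.116  0.1713] F [ 0.05 -0.54 -0.66] w 0.0306 q [ 0.19  0.35  1.69  0.    1.13 -1.27]
rot(tool) [ 0.0045 -0.0037 -0.0196] shift cm: cur axes [ 0.72  2.61 -0.21] target axes [ 0.67  2.63 -0.23]
```

Call:
carry_out --moves '[{"xyz": [0.7, 0.5, -0.2], "rotation": [0.004, -0.004, -0.02], "gripper": -0.4}, {"xyz": [0, 0, 0], "rotation": [0, 0, 0], "gripper": -0.4}, {"xyz": [0, 0, 0], "rotation": [0, 0, 0], "gripper": -0.4}, {"xyz": [0, 1.5, 0], "rotation": [0, 0, 0], "gripper": -0.4}, {"xyz": [0, 0, 0], "rotation": [0, 0, 0], "gripper": -0.4}, {"xyz": [0, 0, 0], "rotation": [0, 0, 0], "gripper": -0.4}]'

```text
t: 7.08
tool_pos: [0.5513, 0.1082, 0.1503]
ee_rot: [-1.571, 0.096, -0.093]
wrist_force: [0.8, 0.2, 0.5]
gripper_width: 0.0304
```

Run:
```python
from h import *
plan(np.array([.5508,.1130,.13]))
im,D,P=snap("w8")
plan(np.array([.5508,.1130,.13]))
```

```text
t 7.08 tcp [0.5513 0.1082 0.1503] F [0.84 0.19 0.46] w 0.0304 q [ 0.17  0.36  1.72 -0.    1.07 -1.28]
rot(tool) [ 0.0023 -0.0061 -0.0019] shift cm: cur axes [-0.1   2.03  0.47] target axes [-0.11  2.03  0.47]
t 7.13 tcp [0.5509 0.1081 0.15  ] F [-0.01 -0.3  -0.  ] w 0.0303 q [ 0.17  0.36  1.72 -0.    1.07 -1.28]
rot(tool) [ 0.0026 -0.006  -0.0028] shift cm: cur axes [-0.07  2.    0.49] target axes [-0.07  2.    0.48]
```

View pics/w8.png

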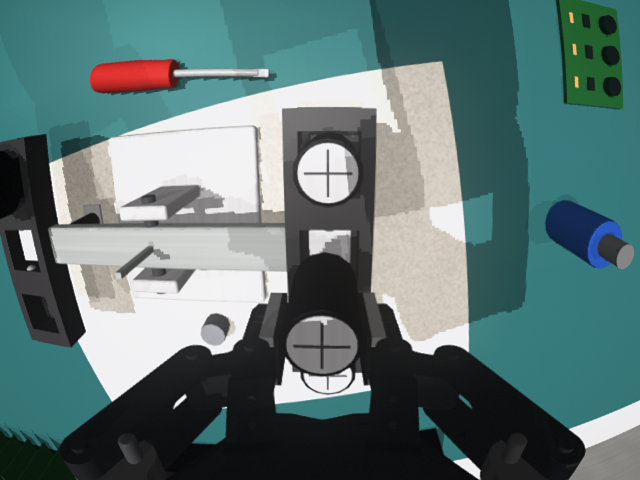

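The can is held upright over a2, about 5 mm toward the pivot. Correcting in small steps.

Call:
carry_out --moves '[{"xyz": [-0.05, 0, 0.5], "rotation": [0.002, -0.006, -0.003], "gripper": -0.4}, {"xyz": [0, 0, 0], "rotation": [0, 0, 0], "gripper": -0.4}, {"xyz": [0, 0, 0], "rotation": [0, 0, 0], "gripper": -0.4}, {"xyz": [0, 0, 0], "rotation": [0, 0, 0], "gripper": -0.4}]'

```text
t: 7.47
tool_pos: [0.5519, 0.1134, 0.1519]
ee_rot: [-1.569, 0.088, -0.092]
wrist_force: [0.8, 0.1, -0.8]
gripper_width: 0.0303
```

Run:
```python
from h import *
plan(np.array([.5508,.1130,.13]))
```

```text
t 7.47 tcp [0.5519 0.1134 0.1519] F [ 0.76  0.07 -0.83] w 0.0303 q [ 0.18  0.36  1.71 -0.    1.06 -1.27]
rot(tool) [-0.0005 -0.0004  0.0027] shift cm: cur axes [-0.11  2.19 -0.06] target axes [-0.1   2.19 -0.05]
```

Call:
carry_out --moves '[{"xyz": [-0.1, 1.0, -0.05], "rotation": [0, 0, 0.003], "gripper": -0.4}, {"xyz": [0, 1.0, 0], "rotation": [0, 0, 0], "gripper": -0.4}, {"xyz": [0, 0, 0], "rotation": [0, 0, 0], "gripper": -0.4}, {"xyz": [0, 0, 0], "rotation": [0, 0, 0], "gripper": -0.4}, {"xyz": [0, 0, 0], "rotation": [0, 0, 0], "gripper": -0.4}]'

```text
t: 7.88
tool_pos: [0.5504, 0.1132, 0.1297]
ee_rot: [-1.569, 0.09, -0.089]
wrist_force: [-0.9, 0.9, 0.7]
gripper_width: 0.0301
```

Run:
```python
from h import *
plan(np.array([.5508,.1130,.13]))
im,D,P=snap("w9");cv2.imwrite("pics/w9z.png",cv2.resize(im[100:400,240:420],None,fx=3,fy=2))
plan(np.array([.5508,.1130,.13]))
```

```text
t 7.88 tcp [0.5504 0.1132 0.1297] F [-0.94  0.9   0.66] w 0.0301 q [ 0.18  0.38  1.74  0.    1.02 -1.28]
rot(tool) [-0.0003  0.0001 -0.001 ] shift cm: cur axes [ 0.04 -0.03 -0.02] target axes [ 0.04 -0.03 -0.02]
t 7.93 tcp [0.5505 0.1132 0.1298] F [-0.44 -0.21 -0.41] w 0.0304 q [ 0.18  0.38  1.74  0.    1.02 -1.28]
rot(tool) [-0.0004  0.0001 -0.0008] shift cm: cur axes [ 0.03 -0.02 -0.02] target axes [ 0.03 -0.02 -0.02]
```

View pics/w9z.png

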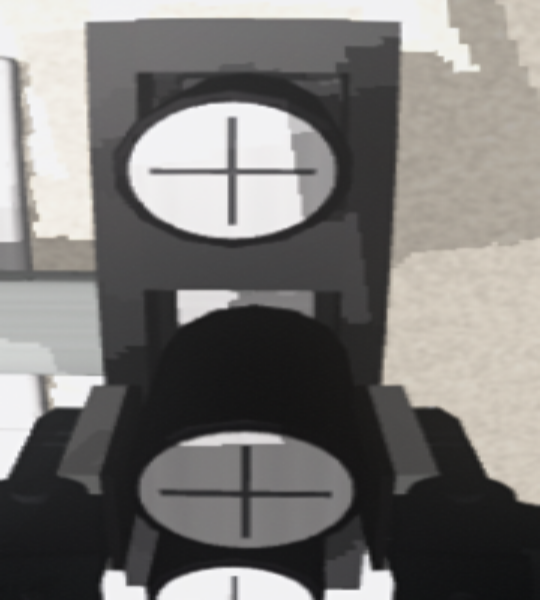

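The cup rim and can are close to centred sideways, but the can's foot looks slightly right of its top, which could be a small tilt in the grip. I'll measure that with contrast stretched.

Run:
```python
from h import *
im=cv2.imread("pics/w9.png"); c=im[170:300,270:380].astype(float)
c=np.clip((c/255)**0.45*255*1.2,0,255).astype(np.uint8)
cv2.imwrite("pics/w9g.png",cv2.resize(c,None,fx=6,fy=4.6,interpolation=cv2.INTER_CUBIC))
```

```text
(no output)
```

View pics/w9g.png

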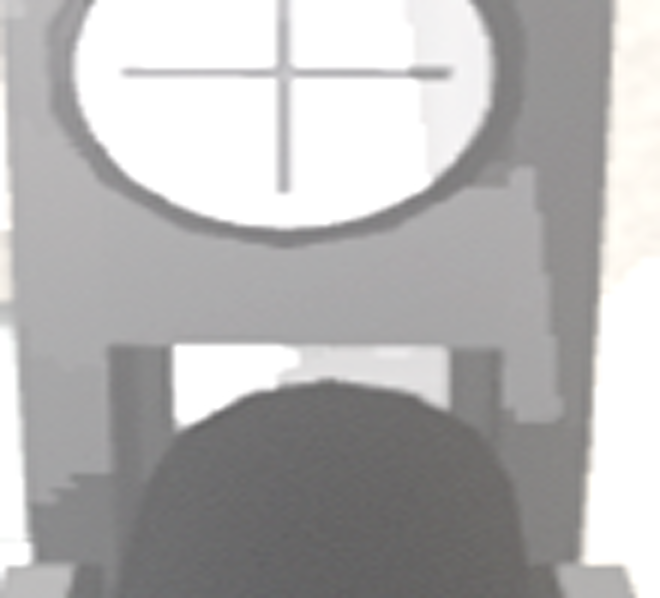

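The foot is at about column 324.8 and the cup centre at 320.7, so the foot is about 2 mm off toward +y. The can is held with the cup's 0.03 rad tilt. I'll turn the tool upright by -0.028 about x and shift -0.8 mm.

Call:
carry_out --moves '[{"xyz": [0.03, 0, -0.08], "rotation": [-0.028, 0, -0.001], "gripper": -0.4}, {"xyz": [0, 0, 0], "rotation": [0, 0, 0], "gripper": -0.4}, {"xyz": [0, 0, 0], "rotation": [0, 0, 0], "gripper": -0.4}, {"xyz": [0, 0, 0], "rotation": [0, 0, 0], "gripper": -0.4}]'

```text
t: 8.27
tool_pos: [0.5512, 0.1124, 0.1302]
ee_rot: [-1.596, 0.09, -0.089]
wrist_force: [0.4, -0.1, -0.2]
gripper_width: 0.0304
```

Run:
```python
from h import *
plan(np.array([.5508,.1122,.13]))
im,D,P=snap("w10")
plan(np.array([.5508,.1122,.13]))
c=im[170:300,270:380].astype(float)
c=np.clip((c/255)**0.45*255*1.2,0,255).astype(np.uint8)
cv2.imwrite("pics/w10g.png",cv2.resize(c,None,fx=6,fy=4.6,interpolation=cv2.INTER_CUBIC))
```

```text
t 8.27 tcp [0.5512 0.1124 0.1302] F [ 0.35 -0.12 -0.17] w 0.0304 q [ 0.2   0.39  1.74 -0.03  1.03 -1.25]
rot(tool) [0.0275 0.0002 0.001 ] shift cm: cur axes [-0.03  0.02 -0.02] target axes [-0.03  0.02 -0.02]
t 8.32 tcp [0.5512 0.1123 0.1302] F [-0.34 -0.96 -0.24] w 0.0301 q [ 0.2   0.39  1.74 -0.03  1.03 -1.25]
rot(tool) [0.0275 0.     0.0012] shift cm: cur axes [-0.04  0.02 -0.01] target axes [-0.04  0.02 -0.01]
```

View pics/w10g.png

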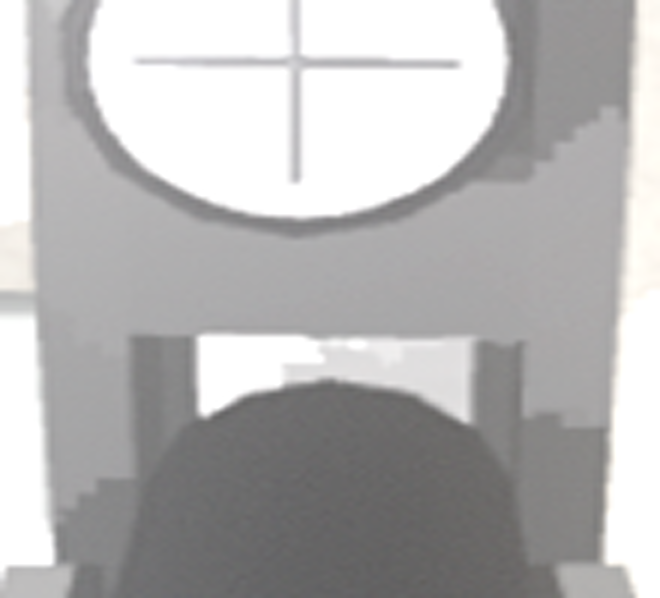

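Run:
```python
from h import *
T=np.load("w10p.npy");K=bot.camera_params("wrist")["camera_matrix"]
v=(380+.5)/4.6-.5+170; u=325
for z in (.095,.0975,.1): print(z,wray((u,v),z,T,K).round(4))
for x,y in ((131,338),(522,342)): print(wray(((x+.5)/6-.5+270,(y+.5)/4.6-.5+170),.0916,T,K).round(4))
```

```text
0.095 [0.5379 0.1145 0.095 ]
0.0975 [0.537  0.1146 0.0975]
0.1 [0.536  0.1148 0.1   ]
[0.5324 0.0974 0.0916]
[0.5364 0.1311 0.0916]
```

Aligned in both directions to about 0.5 mm. Lowering into the cup now and watching the force.

Call:
carry_out --moves '[{"xyz": [0, 0.4, 0], "rotation": [0, 0, 0], "gripper": -0.4}, {"xyz": [0, 0.3, 0], "rotation": [0, 0, 0], "gripper": -0.4}, {"xyz": [0, 0, 0], "rotation": [0, 0, 0], "gripper": -0.4}, {"xyz": [0, 0, 0], "rotation": [0, 0, 0], "gripper": -0.4}]'

```text
t: 8.65
tool_pos: [0.5512, 0.1117, 0.1227]
ee_rot: [-1.596, 0.09, -0.09]
wrist_force: [0.4, 0.6, -1.1]
gripper_width: 0.0304
```

Run:
```python
from h import *
plan(np.array([.5510,.1123,.10]))
```

```text
t 8.65 tcp [0.5512 0.1117 0.1227] F [ 0.41  0.61 -1.14] w 0.0304 q [ 0.19  0.39  1.75 -0.03  1.01 -1.25]
rot(tool) [ 0.0267 -0.0005  0.0015] shift cm: cur axes [-0.03  2.27  0.11] target axes [-0.02  2.27  0.05]
```

Call:
carry_out --moves '[{"xyz": [0, 0.2, 0.06], "rotation": [0, 0, 0], "gripper": -0.4}, {"xyz": [0, 0.2, 0], "rotation": [0, 0, 0], "gripper": -0.4}, {"xyz": [0, 0, 0], "rotation": [0, 0, 0], "gripper": -0.4}, {"xyz": [0, 0, 0], "rotation": [0, 0, 0], "gripper": -0.4}]'

```text
t: 8.98
tool_pos: [0.5511, 0.1121, 0.1181]
ee_rot: [-1.596, 0.091, -0.09]
wrist_force: [-0.2, -0.3, -0.3]
gripper_width: 0.0306
```

Run:
```python
from h import *
plan(np.array([.5510,.1123,.10]))
```

```text
t 8.98 tcp [0.5511 0.1121 0.1181] F [-0.21 -0.28 -0.35] w 0.0306 q [ 0.19  0.4   1.75 -0.03  1.   -1.24]
rot(tool) [ 0.0267 -0.0007  0.0011] shift cm: cur axes [-0.02  1.81  0.06] target axes [-0.02  1.81  0.01]
```

It is in the cup with no side force. I continue in small steps.

Call:
carry_out --moves '[{"xyz": [0, 0.15, 0.01], "rotation": [0, 0, 0], "gripper": -0.4}, {"xyz": [0, 0.15, 0.01], "rotation": [0, 0, 0], "gripper": -0.4}, {"xyz": [0, 0, 0], "rotation": [0, 0, 0], "gripper": -0.4}]'

```text
t: 9.23
tool_pos: [0.5512, 0.1124, 0.115]
ee_rot: [-1.595, 0.091, -0.09]
wrist_force: [-0.9, 0.6, -0.9]
gripper_width: 0.0305
```

Call:
carry_out --moves '[{"xyz": [0, 0.15, 0.01], "rotation": [0, 0, 0], "gripper": -0.4}, {"xyz": [0, 0.1, 0], "rotation": [0, 0, 0], "gripper": -0.4}, {"xyz": [0, 0, 0], "rotation": [0, 0, 0], "gripper": -0.4}]'

```text
t: 9.48
tool_pos: [0.5513, 0.1126, 0.1125]
ee_rot: [-1.595, 0.09, -0.09]
wrist_force: [-0.8, -0.0, -1.2]
gripper_width: 0.0303
```

Call:
carry_out --moves '[{"xyz": [0, 0.1, 0], "rotation": [0, 0, 0], "gripper": -0.4}, {"xyz": [0, 0.1, 0], "rotation": [0, 0, 0], "gripper": -0.4}, {"xyz": [0, 0, 0], "rotation": [0, 0, 0], "gripper": -0.4}]'

```text
t: 9.73
tool_pos: [0.5514, 0.1127, 0.1108]
ee_rot: [-1.595, 0.09, -0.091]
wrist_force: [-0.3, -0.1, 1.3]
gripper_width: 0.0299
```

Call:
carry_out --moves '[{"xyz": [0, 0.1, 0], "rotation": [0, 0, 0], "gripper": -0.4}, {"xyz": [0, 0.1, 0], "rotation": [0, 0, 0], "gripper": -0.4}, {"xyz": [0, 0, 0], "rotation": [0, 0, 0], "gripper": -0.4}]'

```text
t: 9.98
tool_pos: [0.5517, 0.1126, 0.1093]
ee_rot: [-1.595, 0.089, -0.092]
wrist_force: [-1.4, -0.8, -0.4]
gripper_width: 0.0304
```

Call:
carry_out --moves '[{"xyz": [0, 0.1, 0], "rotation": [0, 0, 0], "gripper": -0.4}, {"xyz": [0, 0.1, 0], "rotation": [0, 0, 0], "gripper": -0.4}, {"xyz": [0, 0, 0], "rotation": [0, 0, 0], "gripper": -0.4}]'

```text
t: 10.23
tool_pos: [0.5515, 0.1126, 0.1069]
ee_rot: [-1.595, 0.09, -0.091]
wrist_force: [-0.4, 0.4, 0.4]
gripper_width: 0.0308
```

Call:
carry_out --moves '[{"xyz": [0, 0.08, 0], "rotation": [0, 0, 0], "gripper": -0.4}, {"xyz": [0, 0.08, 0], "rotation": [0, 0, 0], "gripper": -0.4}]'

```text
t: 10.4
tool_pos: [0.5516, 0.1125, 0.1052]
ee_rot: [-1.595, 0.089, -0.091]
wrist_force: [-1.6, 0.3, 1.3]
gripper_width: 0.0302
```

Call:
carry_out --moves '[{"xyz": [0, 0.08, 0], "rotation": [0, 0, 0], "gripper": -0.4}, {"xyz": [0, 0.08, 0], "rotation": [0, 0, 0], "gripper": -0.4}]'

```text
t: 10.57
tool_pos: [0.5516, 0.1124, 0.1034]
ee_rot: [-1.595, 0.089, -0.091]
wrist_force: [-0.4, 0.9, 2.5]
gripper_width: 0.0304
```

Run:
```python
from h import *
plan(np.array([.5510,.1126,.10]))
im,D,P=snap("w11")
plan(np.array([.5510,.1126,.10]))
c=im[90:400,200:450].astype(float)
c=np.clip((c/255)**0.6*255*1.1,0,255).astype(np.uint8)
cv2.imwrite("pics/w11g.png",cv2.resize(c,None,fx=3,fy=1.9,interpolation=cv2.INTER_CUBIC))
```

```text
t 10.57 tcp [0.5516 0.1124 0.1034] F [-0.41  0.89  2.5 ] w 0.0304 q [ 0.19  0.41  1.77 -0.03  0.96 -1.24]
rot(tool) [ 0.0257 -0.0007  0.0028] shift cm: cur axes [-0.07  0.34  0.02] target axes [-0.07  0.34  0.01]
t 10.62 tcp [0.5515 0.1124 0.1032] F [-0.16  0.22  0.04] w 0.0303 q [ 0.19  0.41  1.77 -0.03  0.96 -1.24]
rot(tool) [ 0.0257 -0.0008  0.0025] shift cm: cur axes [-0.06  0.32  0.02] target axes [-0.05  0.32  0.01]
```

View pics/w11g.png

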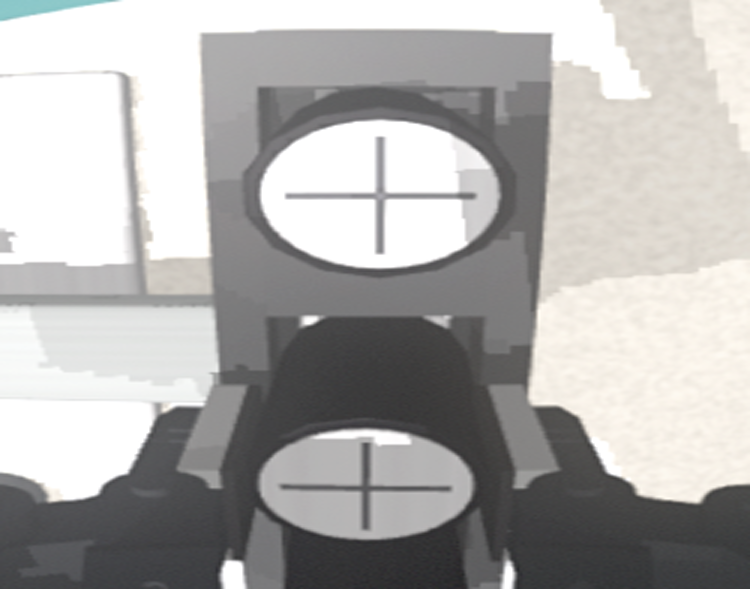

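The can sits in cup a2, centred sideways, and the plate is nearly covered. I continue in steps under 1 mm, reading the force each time.

Call:
carry_out --moves '[{"xyz": [-0.02, 0.08, 0], "rotation": [0, 0, 0], "gripper": -0.4}, {"xyz": [0, 0, 0], "rotation": [0, 0, 0], "gripper": -0.4}]'

```text
t: 10.78
tool_pos: [0.5513, 0.1124, 0.1021]
ee_rot: [-1.595, 0.09, -0.091]
wrist_force: [-0.6, -0.3, -1.0]
gripper_width: 0.0306
```

Call:
carry_out --moves '[{"xyz": [0, 0.08, 0], "rotation": [0, 0, 0], "gripper": -0.4}, {"xyz": [0, 0, 0], "rotation": [0, 0, 0], "gripper": -0.4}]'

```text
t: 10.95
tool_pos: [0.5513, 0.1124, 0.1012]
ee_rot: [-1.595, 0.09, -0.091]
wrist_force: [0.0, 0.5, 0.2]
gripper_width: 0.0305
```

Call:
carry_out --moves '[{"xyz": [0, 0.08, 0], "rotation": [0, 0, 0], "gripper": -0.4}, {"xyz": [0, 0, 0], "rotation": [0, 0, 0], "gripper": -0.4}]'

```text
t: 11.12
tool_pos: [0.5513, 0.1124, 0.1002]
ee_rot: [-1.595, 0.09, -0.091]
wrist_force: [-1.5, 0.7, 0.7]
gripper_width: 0.0301
```

Call:
carry_out --moves '[{"xyz": [0, 0.05, 0], "rotation": [0, 0, 0], "gripper": -0.4}, {"xyz": [0, 0, 0], "rotation": [0, 0, 0], "gripper": -0.4}]'

```text
t: 11.28
tool_pos: [0.5514, 0.1123, 0.0996]
ee_rot: [-1.595, 0.09, -0.091]
wrist_force: [0.8, 0.0, -0.4]
gripper_width: 0.0304
```

Call:
carry_out --moves '[{"xyz": [0, 0.05, 0], "rotation": [0, 0, 0], "gripper": -0.4}, {"xyz": [0, 0, 0], "rotation": [0, 0, 0], "gripper": -0.4}]'

```text
t: 11.45
tool_pos: [0.5514, 0.1123, 0.0995]
ee_rot: [-1.595, 0.089, -0.091]
wrist_force: [-0.6, 0.3, 1.7]
gripper_width: 0.0309
```

Call:
carry_out --moves '[{"xyz": [0, 0.05, 0], "rotation": [0, 0, 0], "gripper": -0.4}, {"xyz": [0, 0, 0], "rotation": [0, 0, 0], "gripper": -0.4}]'

```text
t: 11.62
tool_pos: [0.5515, 0.1123, 0.0994]
ee_rot: [-1.595, 0.089, -0.092]
wrist_force: [-1.0, 1.0, 0.4]
gripper_width: 0.0304
```

The motion stalls at TCP z 0.0995, which means contact. A zero row re-targets the measured pose and so relaxes the force. I'll read directly after a single push row instead.

Call:
carry_out --moves '[{"xyz": [0, 0.05, 0], "rotation": [0, 0, 0], "gripper": -0.4}]'

```text
t: 11.7
tool_pos: [0.5516, 0.1123, 0.0992]
ee_rot: [-1.595, 0.089, -0.092]
wrist_force: [-1.4, -0.1, 5.3]
gripper_width: 0.0303
```

Call:
carry_out --moves '[{"xyz": [0, 0.08, 0], "rotation": [0, 0, 0], "gripper": -0.4}]'

```text
t: 11.78
tool_pos: [0.5516, 0.1123, 0.099]
ee_rot: [-1.595, 0.089, -0.092]
wrist_force: [-1.3, 0.3, 8.7]
gripper_width: 0.0306
```

Call:
carry_out --moves '[{"xyz": [0, 0.12, 0], "rotation": [0, 0, 0], "gripper": -0.4}]'

```text
t: 11.87
tool_pos: [0.5517, 0.1123, 0.0987]
ee_rot: [-1.595, 0.088, -0.093]
wrist_force: [-3.5, -0.1, 11.5]
gripper_width: 0.0307
```

Run:
```python
from h import *
show()
im,D,P=snap("w12"); show()
c=im[90:400,200:450].astype(float)
c=np.clip((c/255)**0.6*255*1.1,0,255).astype(np.uint8)
cv2.imwrite("pics/w12g.png",cv2.resize(c,None,fx=3,fy=1.9,interpolation=cv2.INTER_CUBIC))
K=P["camera_matrix"];T=P["pose"]
def pt(u,v):
    dx=u-K[0,2];dy=v-K[1,2];r=np.hypot(dx,dy);th=r/K[0,0];d=np.array([np.sin(th)*dx/r,-np.sin(th)*dy/r,-np.cos(th)])
    w=np.median(D[v-1:v+2,u-1:u+2]); return (T[:3,:3]@(d*w/np.cos(th))+T[:3,3]).round(4)
print("held top",pt(315,340),pt(330,340),pt(330,352)); print("a1 top",pt(320,185),pt(335,185)); print("rim",pt(275,200),pt(375,200),pt(278,240))
```

```text
t 11.87 tcp [0.5517 0.1123 0.0987] F [-3.5  -0.1  11.48] w 0.0307 q [ 0.19  0.42  1.78 -0.03  0.95 -1.24]
t 11.92 tcp [0.5517 0.1123 0.0987] F [-2.07 -0.05  9.25] w 0.0302 q [ 0.19  0.42  1.78 -0.03  0.95 -1.24]
held top [0.5482 0.1108 0.1272] [0.5491 0.1163 0.1267] [0.5551 0.1157 0.1263]
a1 top [0.4922 0.1191 0.1221] [0.4927 0.124  0.1224]
rim [0.5039 0.0968 0.0843] [0.5089 0.1403 0.0828] [0.5225 0.0952 0.0839]
```

View pics/w12g.png

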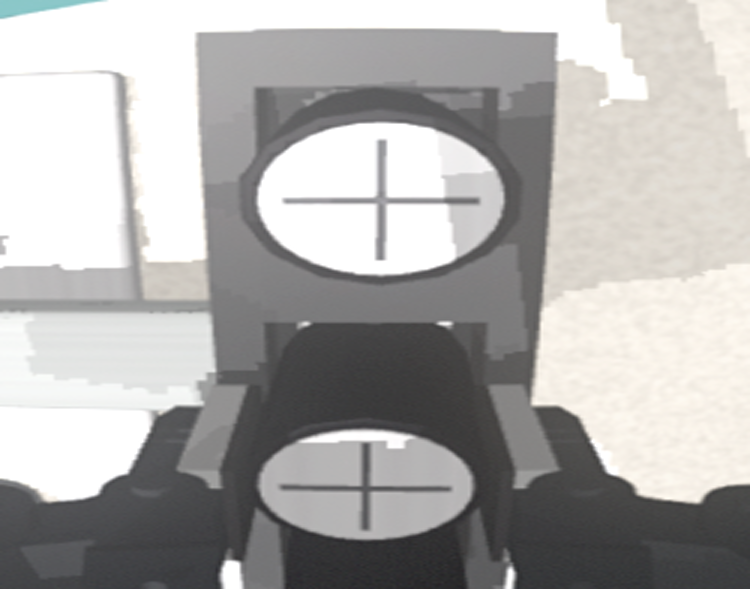

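The can's top is 4.6 mm above a1's top, matching the roughly 5 mm seat plate and not the 17 mm of hanging on the balls. The force was held at 9 to 11 N, so the can is seated. Relaxing and opening.

Call:
carry_out --moves '[{"xyz": [0, 0, 0], "rotation": [0, 0, 0], "gripper": -0.4}, {"xyz": [0, 0, 0], "rotation": [0, 0, 0], "gripper": -0.4}, {"xyz": [0, 0, 0], "rotation": [0, 0, 0], "gripper": -0.1}, {"xyz": [0, 0, 0], "rotation": [0, 0, 0], "gripper": 0.1}, {"xyz": [0, 0, 0], "rotation": [0, 0, 0], "gripper": 0.3}, {"xyz": [0, 0, 0], "rotation": [0, 0, 0], "gripper": 0.3}, {"xyz": [0, 0, 0], "rotation": [0, 0, 0], "gripper": 0.3}]'

```text
t: 12.5
tool_pos: [0.5515, 0.1121, 0.0978]
ee_rot: [-1.595, 0.089, -0.092]
wrist_force: [-0.3, 0.7, 0.8]
gripper_width: 0.0553
```

Run:
```python
from h import *
show()
im,D,P=snap("w13")
cv2.imwrite("pics/w13z.png",cv2.resize(im[90:400,180:470],None,fx=2.6,fy=1.9))
```

```text
t 12.5 tcp [0.5515 0.1121 0.0978] F [-0.26  0.7   0.77] w 0.0553 q [ 0.19  0.42  1.78 -0.03  0.95 -1.24]
```

View pics/w13z.png

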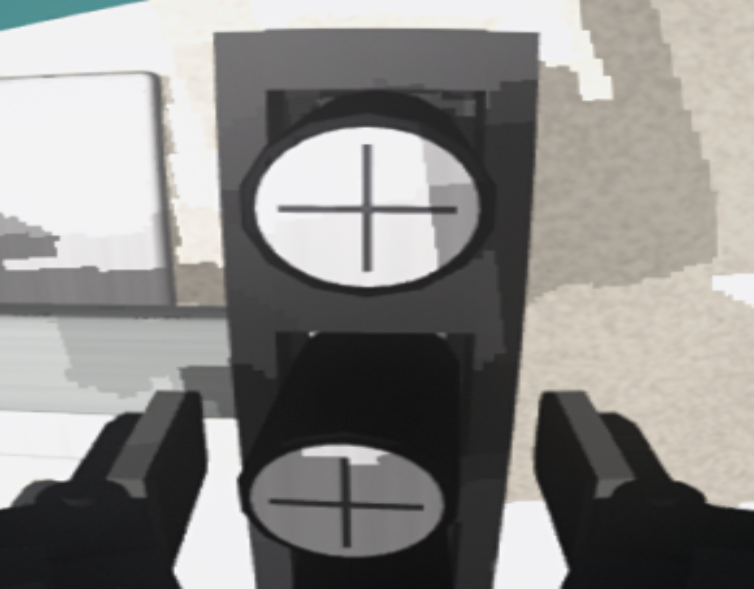

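The jaws are clear of the can on both sides. Retreating straight up.

Call:
carry_out --moves '[{"xyz": [0, -0.8, -0.1], "rotation": [0, 0, 0], "gripper": 0.3}, {"xyz": [0, -1.5, 0], "rotation": [0, 0, 0], "gripper": 0.3}, {"xyz": [0, -2.0, 0], "rotation": [0, 0, 0], "gripper": 0.3}, {"xyz": [0, -3.0, 0], "rotation": [0, 0, 0], "gripper": 0.3}, {"xyz": [0, -3.0, 0], "rotation": [0, 0, 0], "gripper": 0.3}, {"xyz": [0, -3.0, 0], "rotation": [0, 0, 0], "gripper": 0.3}, {"xyz": [-1.5, -1.0, 0], "rotation": [0.027, 0, 0], "gripper": 0.3}, {"xyz": [-1.5, 0, 0], "rotation": [0, 0, 0], "gripper": 0.3}, {"xyz": [0, 0, 0], "rotation": [0, 0, 0], "gripper": 0.3}, {"xyz": [0, 0, 0], "rotation": [0, 0, 0], "gripper": 0.3}, {"xyz": [0, 0, 0], "rotation": [0, 0, 0], "gripper": 0.3}]'

```text
t: 13.47
tool_pos: [0.5191, 0.1179, 0.249]
ee_rot: [-1.569, 0.088, -0.092]
wrist_force: [1.1, -0.7, 0.7]
gripper_width: 0.0556
```

Run:
```python
from h import *
show()
im,D,P=snap("w14")
K=P["camera_matrix"];T=P["pose"]
def pt(u,v):
    dx=u-K[0,2];dy=v-K[1,2];r=np.hypot(dx,dy);th=r/K[0,0];d=np.array([np.sin(th)*dx/r,-np.sin(th)*dy/r,-np.cos(th)])
    w=np.median(D[v-1:v+2,u-1:u+2]); return (T[:3,:3]@(d*w/np.cos(th))+T[:3,3]).round(4)
holes(im,(250,100,400,400),P=P,zs=(.126,.131))
import builtins
for u,v in ((322,190),(322,250),(322,310)): print(pt(u,v))
im,D=bot.get_image("side"); cv2.imwrite("pics/side2.png",cv2.resize(im[140:330,200:420],None,fx=3,fy=3))
```

```text
t 13.47 tcp [0.5191 0.1179 0.249 ] F [ 1.11 -0.66  0.74] w 0.0556 q [ 0.2   0.24  1.63 -0.    1.27 -1.25]
14199.5 [316.3 268.4] [32.  35.4] [array([0.553 , 0.1095]), array([0.5508, 0.1098])]
17192.5 [320.1 195.3] [36.5 37.5] [array([0.4955, 0.1192]), array([0.4944, 0.1194])]
[0.4916 0.1211 0.1264]
[0.5365 0.1159 0.1304]
[0.5912 0.1096 0.1255]
```

View pics/w14.png

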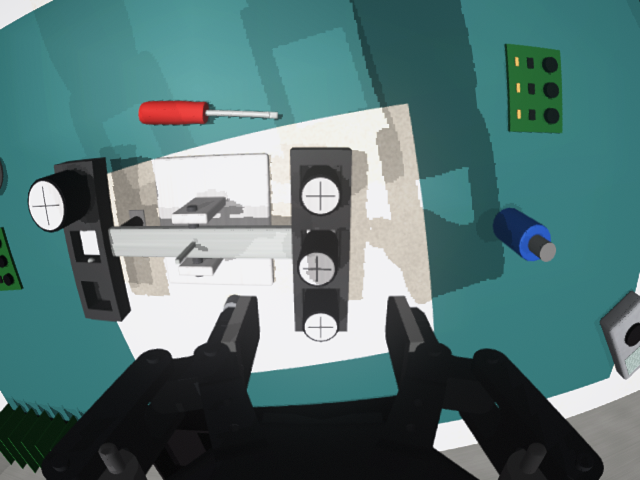

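View pics/side2.png

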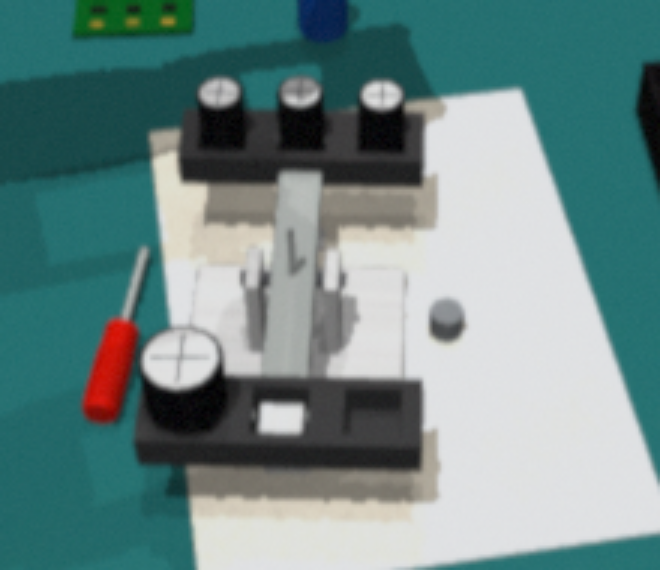

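The beam looks level in the side view. But the a2 can's top is at (316,268), about 3 mm toward the pivot from the a1–a3 line, so it may lean. I'll check by fitting planes to the tops.

```bash
cat >> h.py <<'E'
def topfit(im,D,T,K,c,r):
    vs,us=np.mgrid[0:480,0:640]; m=(np.hypot(us-c[0],vs-c[1])<r)&(D>0)
    u=us[m].astype(float);v=vs[m].astype(float);dx=u-K[0,2];dy=v-K[1,2];rr=np.hypot(dx,dy);th=rr/K[0,0]
    w=D[m]; X=np.stack([np.tan(th)*dx/rr*w,-np.tan(th)*dy/rr*w,-w],1)@T[:3,:3].T+T[:3,3]
    e=X-X.mean(0); A=np.c_[e[:,:2]@np.array([[np.cos(PSI),-np.sin(PSI)],[np.sin(PSI),np.cos(PSI)]]),np.ones(len(e))]
    s,_,_,_=np.linalg.lstsq(A,X[:,2],rcond=None); res=X[:,2]-A@s
    print("mean",X.mean(0).round(4),"slope bx,by",s[:2].round(3),"rms",res.std().round(4),"n",m.sum())
E
python3 - <<'E'
from h import *
K=bot.camera_params("wrist")["camera_matrix"]
for nm,cs in (("w14",((320,195,14),(317,268,12),(320,327,10),(88,243,8))),("w2",((324.6,188,14),(326,324,9)))):
    im=cv2.imread(f"pics/{nm}.png");D=np.load(nm+".npy");T=np.load(nm+"p.npy")
    for c in cs: print(nm,c); topfit(im,D,T,K,c[:2],c[2])
E
```

```text
w14 (320, 195, 14)
mean [0.4951 0.1192 0.1271] slope bx,by [ 0.002 -0.008] rms 0.0007 n 606
w14 (317, 268, 12)
mean [0.5503 0.1105 0.1316] slope bx,by [-0.006  0.047] rms 0.0006 n 436
w14 (320, 327, 10)
mean [0.6068 0.1061 0.127 ] slope bx,by [-0.031  0.013] rms 0.0006 n 300
w14 (88, 243, 8)
mean [ 0.5238 -0.1301  0.0751] slope bx,by [0.009 0.106] rms 0.0011 n 192
w2 (324.6, 188, 14)
mean [0.4949 0.1177 0.1305] slope bx,by [-0.004  0.034] rms 0.0007 n 613
w2 (326, 324, 9)
mean [0.6055 0.1056 0.1304] slope bx,by [-0.024  0.034] rms 0.0006 n 247
```

a1 and a3 read level, but the a2 can's top slopes 0.047 toward the pivot. The sprung balls hold it leaning, so it is not square on its seat. I'll close the fingers and press it flat from above on its raised (+y) side with about 10 N.

Run:
```python
from h import *
plan(np.array([.551,.1145,.16]))
```

```text
t 13.57 tcp [0.5194 0.1179 0.2486] F [-0.16  0.64 -0.72] w 0.0557 q [ 0.2   0.24  1.63 -0.    1.27 -1.25]
rot(tool) [ 0.0001 -0.0007  0.0013] shift cm: cur axes [3.17 8.86 0.03] target axes [3.18 8.86 0.03]
```

Call:
carry_out --moves '[{"xyz": [1.0, 2.0, 0], "rotation": [0, 0, 0], "gripper": -1}, {"xyz": [1.2, 2.0, 0], "rotation": [0, 0, 0], "gripper": -1}, {"xyz": [1.0, 2.0, 0], "rotation": [0, 0, 0], "gripper": -1}, {"xyz": [0, 1.5, 0], "rotation": [0, 0, 0], "gripper": -1}, {"xyz": [0, 0, 0], "rotation": [-0.05, 0, 0], "gripper": -1}, {"xyz": [0, 0, 0], "rotation": [0, 0, 0], "gripper": -1}, {"xyz": [0, 0, 0], "rotation": [0, 0, 0], "gripper": -1}, {"xyz": [0, 0, 0], "rotation": [0, 0, 0], "gripper": -1}]' --squeeze 40

```text
t: 14.23
tool_pos: [0.5535, 0.1135, 0.1628]
ee_rot: [-1.623, 0.099, -0.081]
wrist_force: [-0.1, 0.6, 0.0]
gripper_width: -0.0001
```

Run:
```python
from h import *
plan(np.array([.551,.1145,.16]))
im,D,P=snap("w15")
cv2.imwrite("pics/w15z.png",cv2.resize(im[90:400,180:470],None,fx=2.6,fy=1.9))
plan(np.array([.551,.1145,.15]))
```

```text
t 14.23 tcp [0.5535 0.1135 0.1628] F [-0.12  0.65  0.01] w -0.0001 q [ 0.21  0.37  1.67 -0.05  1.13 -1.22]
rot(tool) [ 0.055   0.0001 -0.0084] shift cm: cur axes [-0.26  0.28  0.08] target axes [-0.26  0.28  0.07]
t 14.28 tcp [0.5534 0.1134 0.163 ] F [ 0.36  0.33 -0.45] w 0.0001 q [ 0.21  0.37  1.67 -0.05  1.13 -1.22]
rot(tool) [ 0.055  -0.0001 -0.0083] shift cm: cur axes [-0.24  1.29  0.15] target axes [-0.25  1.3   0.08]
```

View pics/w15z.png

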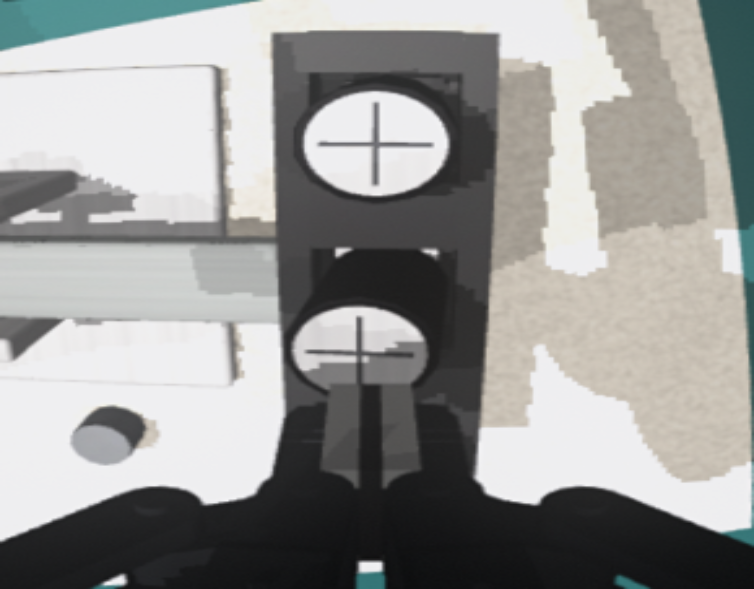

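The closed tips are above the far half of the can's top, and the lean toward the pivot is plain. Aligning and lowering to near contact (top z about 0.132).

Call:
carry_out --moves '[{"xyz": [-0.25, 0.5, 0.15], "rotation": [0, 0, -0.008], "gripper": -1}, {"xyz": [0, 0.8, 0], "rotation": [0, 0, 0], "gripper": -1}, {"xyz": [0, 0.8, 0], "rotation": [0, 0, 0], "gripper": -1}, {"xyz": [0, 0, 0], "rotation": [0, 0, 0], "gripper": -1}, {"xyz": [0, 0, 0], "rotation": [0, 0, 0], "gripper": -1}]'

```text
t: 14.7
tool_pos: [0.5508, 0.1136, 0.1413]
ee_rot: [-1.622, 0.091, -0.091]
wrist_force: [0.1, 0.4, -0.3]
gripper_width: 0.0001
```

Run:
```python
from h import *
plan(np.array([.551,.115,.134]))
```

```text
t 14.7 tcp [0.5508 0.1136 0.1413] F [ 0.07  0.38 -0.25] w 0.0001 q [ 0.21  0.38  1.72 -0.06  1.06 -1.22]
rot(tool) [ 0.053  -0.0007  0.0032] shift cm: cur axes [-0.    0.72  0.18] target axes [0.   0.73 0.14]
```

Call:
carry_out --moves '[{"xyz": [0, 0.3, 0.18], "rotation": [0, 0, 0.003], "gripper": -1}, {"xyz": [0, 0.3, 0], "rotation": [0, 0, 0], "gripper": -1}, {"xyz": [0, 0, 0], "rotation": [0, 0, 0], "gripper": -1}]'

```text
t: 14.95
tool_pos: [0.5511, 0.115, 0.1348]
ee_rot: [-1.622, 0.093, -0.089]
wrist_force: [0.1, -0.0, -0.6]
gripper_width: 0.0001
```

Call:
carry_out --moves '[{"xyz": [0, 0.15, 0], "rotation": [0, 0, 0], "gripper": -1}, {"xyz": [0, 0.15, 0], "rotation": [0, 0, 0], "gripper": -1}]'

```text
t: 15.12
tool_pos: [0.5515, 0.115, 0.1319]
ee_rot: [-1.621, 0.092, -0.09]
wrist_force: [-0.0, -0.6, 0.8]
gripper_width: 0.0001
```

Call:
carry_out --moves '[{"xyz": [0, 0.1, 0.01], "rotation": [0, 0, 0], "gripper": -1}, {"xyz": [0, 0.1, 0.01], "rotation": [0, 0, 0], "gripper": -1}]'

```text
t: 15.28
tool_pos: [0.5517, 0.1152, 0.1298]
ee_rot: [-1.621, 0.092, -0.09]
wrist_force: [0.3, 0.3, 0.4]
gripper_width: -0.0001
```

Call:
carry_out --moves '[{"xyz": [0, 0.1, 0.01], "rotation": [0, 0, 0], "gripper": -1}, {"xyz": [0, 0.1, 0.01], "rotation": [0, 0, 0], "gripper": -1}]'

```text
t: 15.45
tool_pos: [0.5519, 0.1154, 0.1278]
ee_rot: [-1.621, 0.092, -0.09]
wrist_force: [0.4, -0.2, -0.4]
gripper_width: 0.0
```

Call:
carry_out --moves '[{"xyz": [0, 0.08, 0], "rotation": [0, 0, 0], "gripper": -1}]'

```text
t: 15.53
tool_pos: [0.552, 0.1155, 0.1272]
ee_rot: [-1.62, 0.091, -0.091]
wrist_force: [-0.2, 0.9, 3.8]
gripper_width: 0.0001
```

Call:
carry_out --moves '[{"xyz": [0, 0.08, 0], "rotation": [0, 0, 0], "gripper": -1}]'

```text
t: 15.62
tool_pos: [0.5525, 0.1158, 0.1269]
ee_rot: [-1.62, 0.09, -0.092]
wrist_force: [-0.7, 1.5, 5.7]
gripper_width: 0.0002
```

Call:
carry_out --moves '[{"xyz": [0, 0.08, 0], "rotation": [0, 0, 0], "gripper": -1}]'

```text
t: 15.7
tool_pos: [0.5529, 0.1161, 0.1268]
ee_rot: [-1.619, 0.089, -0.093]
wrist_force: [-0.3, 1.2, 6.4]
gripper_width: -0.0001
```

Call:
carry_out --moves '[{"xyz": [0, 0.08, 0], "rotation": [0, 0, 0], "gripper": -1}]'

```text
t: 15.78
tool_pos: [0.5533, 0.1164, 0.1267]
ee_rot: [-1.618, 0.089, -0.094]
wrist_force: [-2.1, 1.3, 6.3]
gripper_width: 0.0001
```

Call:
carry_out --moves '[{"xyz": [-0.06, 0.11, -0.05], "rotation": [0, 0, 0], "gripper": -1}]'

```text
t: 15.87
tool_pos: [0.5532, 0.1164, 0.1265]
ee_rot: [-1.617, 0.087, -0.095]
wrist_force: [-0.8, 1.4, 6.5]
gripper_width: -0.0
```

Call:
carry_out --moves '[{"xyz": [-0.06, 0.12, -0.04], "rotation": [0, 0, 0], "gripper": -1}]'

```text
t: 15.95
tool_pos: [0.5531, 0.1165, 0.1264]
ee_rot: [-1.616, 0.086, -0.097]
wrist_force: [-1.2, 2.4, 7.4]
gripper_width: 0.0
```

Run:
```python
from h import *
show(); im,D,P=snap("w16"); show()
K=P["camera_matrix"];T=P["pose"]
cv2.imwrite("pics/w16z.png",cv2.resize(im[90:400,180:470],None,fx=2.6,fy=1.9))
```

```text
t 15.95 tcp [0.5531 0.1165 0.1264] F [-1.21  2.36  7.44] w 0.0 q [ 0.21  0.39  1.74 -0.06  1.02 -1.21]
t 16.0 tcp [0.5531 0.1165 0.1264] F [-1.91  2.37  6.85] w -0.0001 q [ 0.21  0.39  1.74 -0.06  1.02 -1.21]
```

View pics/w16z.png

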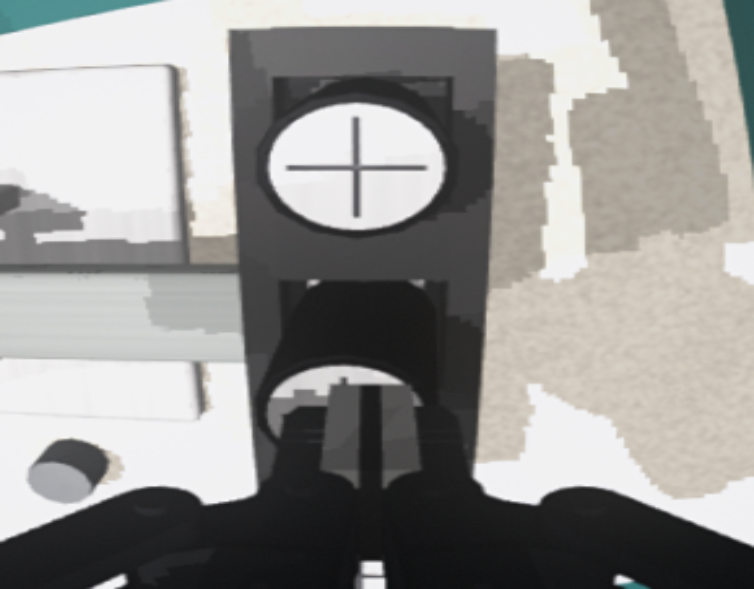

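Call:
carry_out --moves '[{"xyz": [-0.05, 0.16, 0.05], "rotation": [-0.005, 0, -0.003], "gripper": -1}]'

```text
t: 16.08
tool_pos: [0.5535, 0.1174, 0.1261]
ee_rot: [-1.619, 0.083, -0.102]
wrist_force: [-1.1, 2.4, 8.4]
gripper_width: 0.0003
```

Call:
carry_out --moves '[{"xyz": [-0.05, 0.17, 0.15], "rotation": [-0.005, 0, -0.003], "gripper": -1}]'

```text
t: 16.17
tool_pos: [0.5537, 0.1192, 0.1256]
ee_rot: [-1.624, 0.079, -0.106]
wrist_force: [-1.0, 0.7, 9.5]
gripper_width: 0.0001
```

Run:
```python
from h import *
show(); im,D,P=snap("w17"); show()
cv2.imwrite("pics/w17z.png",cv2.resize(im[90:400,180:470],None,fx=2.6,fy=1.9))
```

```text
t 16.17 tcp [0.5537 0.1192 0.1256] F [-1.    0.72  9.52] w 0.0001 q [ 0.22  0.39  1.74 -0.07  1.01 -1.19]
t 16.22 tcp [0.5536 0.1195 0.1255] F [-1.89  0.48  9.15] w -0.0003 q [ 0.22  0.39  1.74 -0.07  1.01 -1.19]
```

View pics/w17z.png

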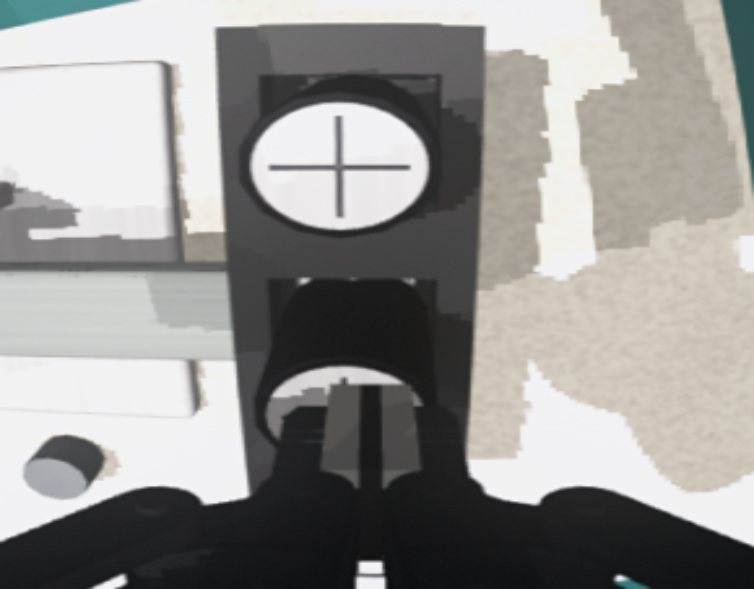

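The a2 can now looks parallel to a1 (top at about 345 over foot at about 353; a1 340 over 350), held at 9 to 9.5 N. Lifting off and checking.

Call:
carry_out --moves '[{"xyz": [0, -0.1, 0], "rotation": [0, 0, 0], "gripper": -1}, {"xyz": [0, -0.2, 0], "rotation": [0, 0, 0], "gripper": -1}, {"xyz": [0, -0.3, 0], "rotation": [0, 0, 0], "gripper": -1}, {"xyz": [0, -0.6, 0], "rotation": [0, 0, 0], "gripper": -1}, {"xyz": [0, -2.0, 0], "rotation": [0, 0, 0], "gripper": -1}, {"xyz": [0, -3.0, 0], "rotation": [0, 0, 0], "gripper": -1}, {"xyz": [0, -3.0, 0], "rotation": [0.05, 0.005, 0.012], "gripper": -1}, {"xyz": [-3.5, -2.0, -0.5], "rotation": [0, 0, 0], "gripper": -1}, {"xyz": [0, 0, 0], "rotation": [0, 0, 0], "gripper": -1}, {"xyz": [0, 0, 0], "rotation": [0, 0, 0], "gripper": -1}, {"xyz": [0, 0, 0], "rotation": [0, 0, 0], "gripper": -1}, {"xyz": [0, 0, 0], "rotation": [0, 0, 0], "gripper": -1}]'

```text
t: 17.22
tool_pos: [0.5147, 0.1234, 0.242]
ee_rot: [-1.574, 0.093, -0.097]
wrist_force: [-0.1, -0.3, -0.3]
gripper_width: -0.0002
```

Run:
```python
from h import *
show(); im,D,P=snap("w18"); show()
holes(im,(230,80,420,400),P=P,zs=(.126,.131))
```

```text
t 17.22 tcp [0.5147 0.1234 0.242 ] F [-0.13 -0.35 -0.26] w -0.0002 q [ 0.22  0.24  1.65 -0.01  1.25 -1.23]
t 17.27 tcp [0.5147 0.1234 0.2417] F [-0.14  0.01 -1.4 ] w -0.0002 q [ 0.22  0.24  1.65 -0.01  1.25 -1.23]
13198.5 [314.3 277.8] [29.  35.5] [array([0.5532, 0.1122]), array([0.5508, 0.1126])]
17779.0 [313.7 204.1] [37.1 38.1] [array([0.4955, 0.1193]), array([0.4943, 0.1195])]
```

View pics/w18.png

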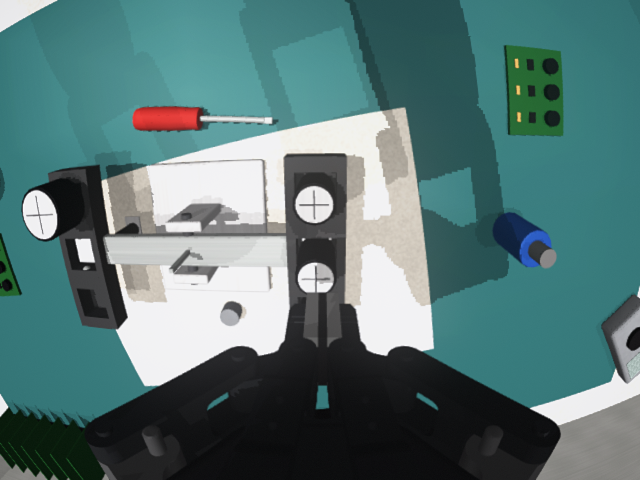

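Run:
```python
from h import *
K=bot.camera_params("wrist")["camera_matrix"]
nm="w18"; im=cv2.imread(f"pics/{nm}.png");D=np.load(nm+".npy");T=np.load(nm+"p.npy")
for c in ((314,204,14),(314,275,11),(39,214,14)): print(c); topfit(im,D,T,K,c[:2],c[2])
```

```text
(314, 204, 14)
mean [0.4952 0.1195 0.127 ] slope bx,by [-0.003 -0.005] rms 0.0007 n 606
(314, 275, 11)
mean [0.5484 0.1127 0.1313] slope bx,by [-0.017 -0.007] rms 0.0006 n 373
(39, 214, 14)
mean [ 0.4672 -0.1188  0.1365] slope bx,by [-0.005  0.006] rms 0.0007 n 605
```

Call:
carry_out --moves '[{"xyz": [-3, -1, 2], "rotation": [0, 0, 0], "gripper": -1}, {"xyz": [-3, 0, 3], "rotation": [0, 0, 0], "gripper": -1}, {"xyz": [-2, 0, 3], "rotation": [0, 0, 0], "gripper": -1}, {"xyz": [-2, 0, 3], "rotation": [0, 0, 0], "gripper": 0}, {"xyz": [-2, 0, 3], "rotation": [0, 0, 0], "gripper": 0}, {"xyz": [-2, 0, 3], "rotation": [0, 0, 0], "gripper": 0}, {"xyz": [-1, 0, 3], "rotation": [0, 0, 0], "gripper": 0}, {"xyz": [0, 0, 0], "rotation": [0, 0, 0], "gripper": 0}, {"xyz": [0, 0, 0], "rotation": [0, 0, 0], "gripper": 0}]'

```text
t: 18.02
tool_pos: [0.3868, 0.3484, 0.24]
ee_rot: [-1.584, 0.108, -0.09]
wrist_force: [0.6, 0.2, 0.1]
gripper_width: 0.0427
```

Run:
```python
from h import *
show()
for n in ("top","side"):
    im,D=bot.get_image(n); cv2.imwrite(f"pics/{n}9.png",im)
    if n=="top":
        np.save("top9.npy",D)
        D0=np.load("top0.npy")
        for k,(u,v) in dict(a1=(264,252),a2=(269,224),a3=(273,194),b1=(390,269)).items():
            print(k,np.median([dep("top",(u+i,v+j),D)[2] for i in range(-3,4) for j in range(-3,4)]).round(4),"before",np.median([dep("top",(u+i,v+j),D0)[2] for i in range(-3,4) for j in range(-3,4)]).round(4))
        cv2.imwrite("pics/top9z.png",cv2.resize(im[170:310,220:430],None,fx=3.8,fy=3.8,interpolation=cv2.INTER_CUBIC))
    else: cv2.imwrite("pics/side9z.png",cv2.resize(im[140:330,200:420],None,fx=3,fy=3,interpolation=cv2.INTER_CUBIC))
```

```text
t 18.02 tcp [0.3868 0.3484 0.24  ] F [0.6  0.23 0.11] w 0.0427 q [ 0.71  0.24  1.66 -0.    1.26 -0.73]
a1 0.1273 before 0.1308
a2 0.1318 before 0.0749
a3 0.1279 before 0.1311
b1 0.1369 before 0.1339
```

View pics/top9z.png

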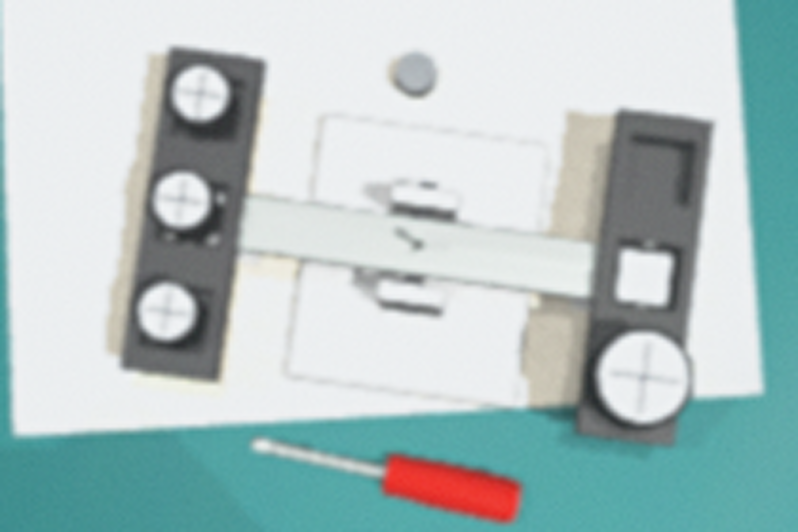

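View pics/side9z.png

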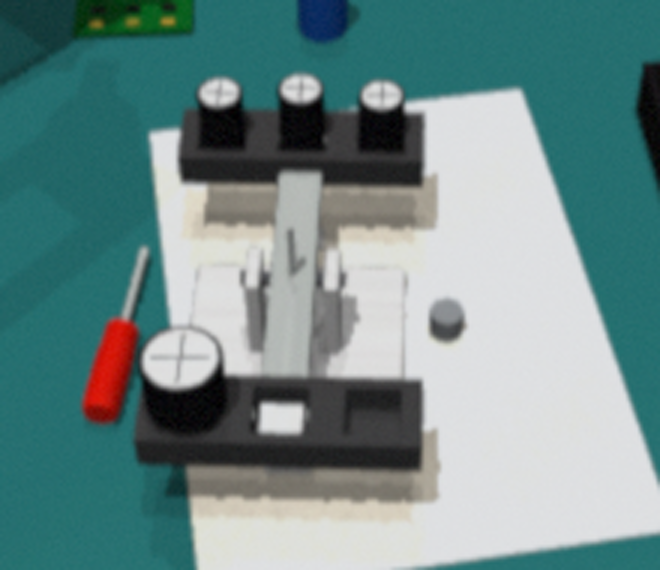

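Run:
```python
from h import *
print(bot.sign_off())
```

```text
the job is handed in; nothing more can be done
None
```

The balance is level again and the job is handed in. I moved the small capacitor from b3 to the middle cup a2, so nest a holds three small cans against the big one. It took about 18 s of the 43 s allowed.

**Seating:** I pushed the can past the spring grip until it bore on its seat. The highest wrist reading was 11.5 N, and it held at about 9 N.

**Lean, mended:** The first check after release failed. The a2 can leaned about 0.05 rad toward the pivot, held that way by the sprung balls. I pressed it square from above with closed fingers, holding 9 to 9.5 N, and lifted off.

**Last checks:**
- **Level:** nest a came down about 3.4 mm and nest b rose about 3.0 mm, which puts the beam level.
- **Upright:** the a2 can's top slopes less than 0.01 rad along the beam. Along the nest row it reads 0.017, from a partly hidden view.
- **Seated:** its top is 4.5 mm above a1's. I had measured the seat plate as about 5 mm above the floor, and it stood 4.6 mm above while pressed.
- **Bystanders:** the screwdriver and the grey toroid stub look unmoved in the last pictures. I did not measure them or check the boards separately.
- **Robot:** clear of everything, with the wrist force at noise level.

Force readings carry about ±1 N of noise and were only taken at the end of each step. A brief peak above the readings cannot be ruled out, though I saw no sign of one.

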